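# Rinse and swap the caddy beakers

## Robot

A 6-joint arm with a two-finger parallel gripper is mounted at the origin on the work surface. World frame = base frame: x ahead of the robot, y to its left, z up, the work surface at z = 0. Lengths are in m, angles in rad, forces in N, time in s.
With the tool pointing down it reaches from about 0.3 to 0.825 m from the base axis. Payload 5.4 kg.
Tool frame: the origin (TCP) lies midway between the tips of the shut fingers; the grasp point (between the pads) lies 19 mm behind it; z points along the fingers, y is the line along which they close (so a half turn about z gives the same grasp; the last joint's range is limited). The gripper opens to 92 mm and grips with 3 to 60 N. Pads are 20 mm wide; open, the fingers measure 128 mm over their backs; the gripper's body (75 mm by 189 mm) begins 69 mm behind the grasp point.
Start: joints at [1.005, 0.158, 1.597, -0, 1.386, -0.21], TCP at [0.2, 0.539, 0.215] pointing down, gripper open.
Joint ranges: [-2.91, 2.91], [-0.94, 2.29], [0.18, 2.7], [-1.29, 4.43], [0.17, 2.64], [-3, 3]. Speed limits (rad/s): [2.57, 2.57, 3.14, 3.14, 3.14, 3.14].

## Interface

Orientations are given as a unit quaternion [x, y, z, w].
In Python, from station import env gives the robot as it stands.
- The arm moves only by the tool move_arm, never from a script. Its argument "deltas" is one flat list of numbers, 6 for each row, row after row: the shift along the tool's x, y, z normalised to -1 to 1, where 1 is 120 mm, then the turn, a rotation vector about the tool's x, y, z normalised to -1 to 1, where 1 is 90 degrees. A call has exactly 10 rows; each row is the pose to reach, as a shift and turn from the pose commanded when the call began, along the tool's axes at that moment; what a row does not reach only later rows make up. A row lasts 1/12 s, in which the tool goes at most 41.7 mm and 7.16 degrees, less where a joint would pass 70% of its speed; a pose out of reach is approached as far as the arm can. A call with a number of a shift or a turn outside -1 to 1 is refused whole. A call with a gripper value outside its range is refused whole. "hand" is the opening, from 0 (shut) to 1 (fully open), set as the call begins (left out, the last holds). The fingers move at their own pace and stop on an object; the grip force is fixed at half the most. Time passes only in rows, so rows that repeat a pose let the fingers close, or fill a call up. It gives the time, the measured TCP pose, the force, the opening and the grip force at its end, in the units of the state.
- env.get_state(): the state, without advancing time (a new reading comes with each control period).
- env.snapshot(name): name is "scene" or "side" or "wrist"; returns (picture, depth): 420x560x3 uint8, red, green, blue; 420x560 float32, m along the optical axis (not along the pixel's ray), 0 where there is no reading.
- env.camera_model(name): a dict with "K" (3x3 intrinsics, pixels), "R" (3x3) and "t" (3): a world point X has camera coordinates R X + t. Camera axes: x right, y down, z forward; pixel columns grow to the right and rows downward; lengths in m; the calibration is good to about 2 mm. A picture is of the moment at which its call begins: read the wrist's pose just before it. camera_model takes no time and is no camera call; for the wrist camera it gives the pose at the moment of the call.
- env.close_job(): hands the job in; it is judged then, once.
The state is a dict: "time_s": time; "joint_pos": joint angles; "dq": joint speeds; "effort": joint torques, N m; "eef_pos": TCP position; "ee_rot": TCP orientation; "wrist_force": force on the tool from outside, world axes, zero at the start; "ft_torque": the same for the moment, N m; "grip_width": opening from 0.0 (shut) to 1.0 (fully open); "gripper_force": force on a finger pad.
Only numpy, scipy, OpenCV 4.12 (cv2) and the standard library are available. Lean on these libraries where they do the work, as an engineer would, in place of code of your own. Each camera call takes 0.05 s, during which the arm holds its last target. There are 200 camera calls.

## Task

Get the shower caddy ready for the next guest. The two steel beakers standing mouth-down in its top tier are in each other's cells: starting with the tall one, press each beaker, still mouth-down, fully down on the rinser's star for about two seconds to rinse it, and swap their places, parking the rinsed tall one in the tier's empty cell while you rinse and place the short one; both end standing mouth-down. Lay every foot-care tool left on the bench (pumice, body brush, nail file, nail brush: whichever are there) flat on the floor of the open lower tier, the same side up as now, and do not shift the pump bottle or the other toiletries.

Things in the scene. Friction and masses are not known exactly. Their poses are not given: they have to be found in the camera images.
- caddy: Chrome wire two-tier caddy, 352 mm wide (y), fixed. x points away from the robot. Origin at bench height, mid-width. Lower tier in front (x -147 to 27 mm), floor 25 mm above the bench, wire walls up to 61 mm; top tier behind (x 27 to 125 mm), floor 100 mm up, wires up to 125 mm.
- cell_1 (a point): Centre of the floor of the leftmost (largest y) of the top tier's four cells in a row along the caddy's y, 75 mm behind its origin; each cell is about 81 mm (y) x 89 mm (x) inside, 86 mm from centre to centre, parted by wires 24 mm high. The tall beaker, the short beaker and the pump bottle stand in cells 1 to 3, in any order.
- cell_2 (a point): Centre of the floor of the second from left of the top tier's four cells in a row along the caddy's y, 75 mm behind its origin; each cell is about 81 mm (y) x 89 mm (x) inside, 86 mm from centre to centre, parted by wires 24 mm high. The tall beaker, the short beaker and the pump bottle stand in cells 1 to 3, in any order.
- cell_3 (a point): Centre of the floor of the third from left of the top tier's four cells in a row along the caddy's y, 75 mm behind its origin; each cell is about 81 mm (y) x 89 mm (x) inside, 86 mm from centre to centre, parted by wires 24 mm high. The tall beaker, the short beaker and the pump bottle stand in cells 1 to 3, in any order.
- cell_4 (a point): Centre of the floor of the rightmost of the top tier's four cells in a row along the caddy's y, 75 mm behind its origin; each cell is about 81 mm (y) x 89 mm (x) inside, 86 mm from centre to centre, parted by wires 24 mm high. This one is the empty cell at the start.
- lower_tier (a point): Centre of the lower tier's open floor (170 mm deep in the caddy's x, 347 mm wide in its y), 60 mm in front of the caddy's origin, axes as the caddy's. Empty at the start; four tools lie side by side with their length along x.
- tall_beaker: Tall stainless steel beaker standing mouth-down: plain cylinder 62 mm across, 130 mm high, 3 mm wall, about 0.18 kg. Origin: centre of its rim, which is underneath; z points up while it stands mouth-down.
- short_beaker: Short stainless steel beaker standing mouth-down: plain cylinder 62 mm across, 85 mm high, 3 mm wall, about 0.13 kg. Origin: centre of its rim, which is underneath; z points up while it stands mouth-down.
- rinser: Cup rinser fixed on the bench: round steel dish 132 mm across, 18 mm high, with a fixed nozzle in the middle up to 30 mm, and over it a sprung six-armed star with a ring, about 98 mm across. Origin: centre of its underside.
- star_top (a point): Centre of the upper face of the rinser's star, 37 mm above the bench when released; a beaker's rim rests on the arms. It goes down with the star.
- rinser_star (a joint): How far the star is pressed down, in m: 0 released, 0.008 at the bottom stop. The spring needs about 3 N to begin and 8 N at the bottom; a beaker's own weight does not press it.
- pumice: Green pumice, a block with rounded edges 92 mm long (x) x 48 mm wide (y) x 34 mm high. Origin: centre of its underside. Foot-care tool; may be absent.
- body_brush: Grey silicone body brush, lying bristles down: pad 100 mm long (x) x 56 mm wide (y), top of pad 21 mm up; on it, along the middle, a grip bar 74 mm long (x) x 20 mm wide (y), its top 46 mm up. Origin: centre of its underside. Foot-care tool; may be absent.
- nail_file: Steel nail file, 130 mm long in all: black handle 72 mm long (x) x 16 mm wide (y) x 14 mm high, centred at x = -29 mm; steel blade 14 mm wide, 4 mm thick, at x = 0 to +65 mm, 5 to 9 mm up. Origin: underside, in mid-length; the centre of mass is about 18 mm from it towards the handle. Foot-care tool; may be absent.
- nail_brush: Wooden nail brush, lying bristles down, 95 mm long (x) x 42 mm wide (y) x 30 mm high. Origin: centre of its underside. Foot-care tool; may be absent.
- pump_bottle: White capped pump bottle, 60 mm across, 170 mm high, in one of the top tier's cells. Origin: centre of its underside. To be left alone.
- shampoo_bottle: White bottle 60 mm across, 200 mm high, behind the caddy. Origin: centre of its underside. To be left alone.
- conditioner_bottle: Grey bottle 60 mm across, 180 mm high, behind the caddy. Origin: centre of its underside. To be left alone.
- foam_can: Aluminium can 50 mm across, 150 mm high, beyond the rinser. Origin: centre of its underside. To be left alone.
- salts_jar: Jar with wooden lid, 76 mm across, 100 mm high, behind the caddy. Origin: centre of its underside. To be left alone.
- soap_dish: White dish 125 x 85 mm with a bar of soap, 35 mm high, left of the tools. Origin: centre of its underside. To be left alone.
- cream_jar: White jar with aluminium lid, 92 mm across, 66 mm high, beyond the tools. Origin: centre of its underside. To be left alone.
There are look-alikes about, which are no part of the job. Leave any pink or purple look-alike of the nail_brush alone.

How it is judged:
By the outcome, as a careful person would: the job done as asked, in the order asked, and still so for the second after the job is handed in, with the robot touching nothing.
Of pumice, body_brush, nail_file, nail_brush only 2 to 4 are there at a start; the rules pass over those that are not, and their reading is None.
At some moment in a run one of pumice, body_brush, nail_file, nail_brush may be knocked a few centimetres aside while the robot is not near it.
It also fails if it takes over 210 s, if anything falls off the work surface, if the arm or the gripper's body presses on something with over 40 N, if the wrist force passes 120 N, or if a joint passes its speed limit or range.

## Working session

There is one attempt and no reset: what is moved stays moved. The work goes in short steps, Python scripts to look and compute and a tool call to move; the robot and the scene stay as the last step left them, time stands still between calls to the robot, and variables do not carry over. Pictures are saved under pics/ and viewed, at most 14 in all, crops included, and the job is handed in when it is done.

Besides the shell and the picture viewer there is one more tool, called after "Call:" as name(argument=value, ...), one argument or row to a line, values as JSON. move_arm: Moves the arm, as the interface text tells. Its arguments: {"type":"object","properties":{"deltas":{"type":"array"},"hand":{"type":"number"}},"required":["deltas"]}

```bash
ls; mkdir -p pics
python3 - <<'E'
from station import env
import cv2,numpy as np
s=env.get_state();print({k:np.round(v,3).tolist() for k,v in s.items()})
for n in("scene","side","wrist"):
    m=env.camera_model(n);p,d=env.snapshot(n)
    np.savez("pics/%s0.npz"%n,p=p,d=d,**m)
    cv2.imwrite("pics/%s0.png"%n,p[...,::-1]); print(n,np.round(m["K"],1).tolist(),np.round(m["R"],3).tolist(),np.round(m["t"],3))
E
```

```text
pics
{'time_s': 0.0, 'joint_pos': [1.005, 0.159, 1.598, 0.0, 1.386, -0.21], 'dq': [0.0, 0.002, -0.0, -0.0, -0.0, -0.0], 'effort': [0.002, -38.556, -32.211, 0.071, 0.038, -0.0], 'eef_pos': [0.2, 0.538, 0.214], 'ee_rot': [0.177, 0.984, -0.001, -0.0], 'wrist_force': [0.402, -0.266, -0.198], 'ft_torque': [-0.04, -0.046, -0.019], 'gripper_force': 0.0, 'grip_width': 1.003}
scene [[391.2, 0.0, 276.8], [0.0, 391.2, 211.7], [0.0, 0.0, 1.0]] [[-0.82, 0.573, 0.001], [0.408, 0.586, -0.7], [-0.402, -0.573, -0.714]] [ 0.42  -0.203  1.335]
side [[432.7, 0.0, 278.6], [0.0, 432.7, 216.2], [0.0, 0.0, 1.0]] [[0.823, -0.569, 0.0], [-0.444, -0.642, -0.625], [0.356, 0.514, -0.781]] [-0.424  0.336  0.98 ]
wrist [[329.5, 0.0, 277.3], [0.0, 329.5, 209.5], [0.0, 0.0, 1.0]] [[0.348, 0.937, -0.001], [0.911, -0.338, 0.239], [0.223, -0.084, -0.971]] [-0.575 -0.026  0.39 ]
```

View pics/scene0.png

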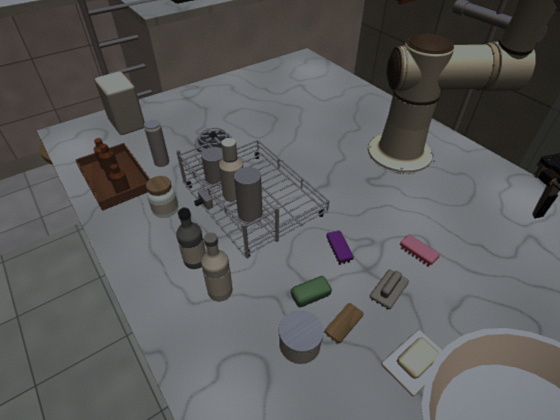

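View pics/side0.png

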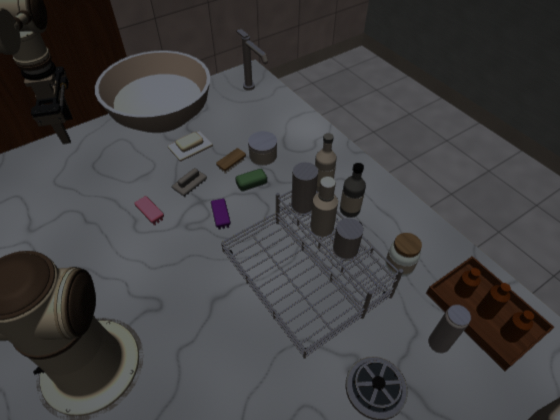

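The scene view shows the tall beaker at (248,193), the pump bottle at (230,165) and the short beaker at (212,165). The rinser is at (213,140). The tools are the pumice (310,291), the wooden nail brush (344,322) and the grey body brush (389,288). The purple (340,247) and pink (419,249) brushes are look-alikes to leave alone. I see no nail file. Next I'll build an orthographic map from both depth views.

```bash
cat > h.py <<'E'
import numpy as np,cv2
from scipy.spatial.transform import Rotation as Ro
def cloud(p,d,K,R,t):
    v,u=np.mgrid[:d.shape[0],:d.shape[1]]
    c=np.stack([(u-K[0,2])*d/K[0,0],(v-K[1,2])*d/K[1,1],d],-1)
    X=(c-t)@R
    ok=d>0
    return X[ok],p[ok]
X0,X1,Y0,Y1,S=0.2,0.85,-0.4,0.6,600
def ortho(clouds,x0=X0,x1=X1,y0=Y0,y1=Y1,S=S,zmax=.3):
    # image: rows go down with decreasing x, columns right with decreasing y
    H,W=int((x1-x0)*S),int((y1-y0)*S)
    im=np.zeros((H,W,3),np.uint8);z=np.full((H,W),-1.)
    for X,c in clouds:
        r=((x1-X[:,0])*S).astype(int);q=((y1-X[:,1])*S).astype(int)
        k=(r>=0)&(r<H)&(q>=0)&(q<W)&(X[:,2]<zmax)
        o=np.argsort(X[k,2])
        rr,qq,zz,cc=r[k][o],q[k][o],X[k,2][o],c[k][o]
        up=zz>=z[rr,qq];im[rr[up],qq[up]]=cc[up];z[rr[up],qq[up]]=zz[up]
    return im,z
def load(f):
    a=np.load(f);return cloud(a["p"],a["d"],a["K"],a["R"],a["t"])
def fit_circle(P):
    A=np.c_[2*P,np.ones(len(P))];s=np.linalg.lstsq(A,(P**2).sum(1),rcond=None)[0]
    return s[:2],np.sqrt(s[2]+s[:2]@s[:2])
E
python3 - <<'E'
from h import *
C=[load("pics/scene0.npz"),load("pics/side0.npz")]
im,z=ortho(C,S=620)
im=np.clip(im.astype(float)*1.6,0,255).astype(np.uint8)
im=cv2.dilate(im,np.ones((2,2)))
for i in range(1,10):
    c=int(i*.1*620);cv2.putText(im,"%.1f"%(Y1-i*.1),(c,10),0,.35,(0,255,0));cv2.line(im,(c,0),(c,im.shape[0]),(0,120,0),1)
for i in range(0,7):
    r=int((X1-.2-i*.1)*620);cv2.putText(im,"%.1f"%(.2+i*.1),(0,r),0,.35,(255,255,0));cv2.line(im,(0,r),(im.shape[1],r),(0,120,0),1)
im=cv2.resize(im,(800,int(800*im.shape[0]/im.shape[1])))
cv2.imwrite("pics/ortho.png",im[...,::-1])
E
```

```text
(no output)
```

View pics/ortho.png

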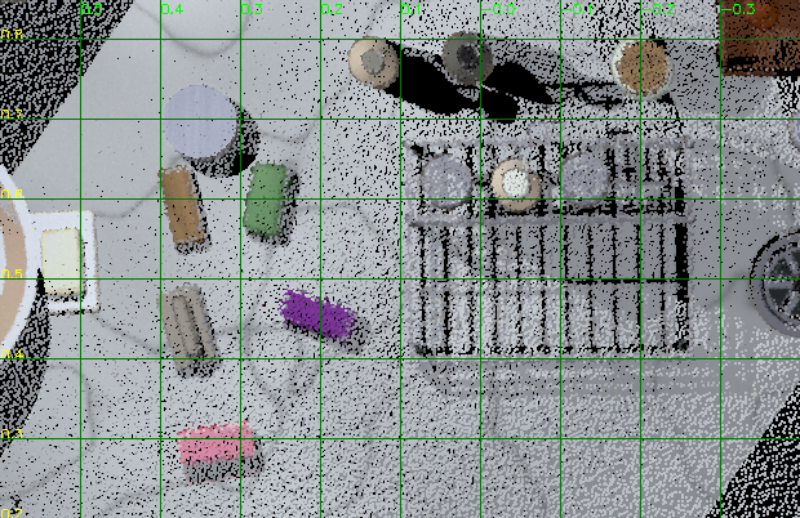

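The ortho map shows the layout in world coordinates. The tall beaker is near (0.62, 0.045), the pump (0.62, -0.045), the short beaker (0.62, -0.13), with cell 4 empty to their right and the rinser near (0.5, -0.39). The brown, green and grey tools lie at y 0.27–0.38. Now I'll measure each from both cameras.

Run:
```python
from h import *
C={n:load("pics/%s0.npz"%n) for n in("scene","side")}
def sel(X,x,y,z):return X[(abs(X[:,0]-x[0])<x[1])&(abs(X[:,1]-y[0])<y[1])&(X[:,2]>z[0])&(X[:,2]<z[1])]
A=[c[0] for c in C.values()];B=[np.concatenate(A)]
def rep(lbl,x,y,z,mode):
    for n,X in list(zip(C,A))+[("both",B[0])]:
        P=sel(X,x,y,z)
        if len(P)<10: print(lbl,n,len(P));continue
        zt=np.percentile(P[:,2],[50,97])
        if mode=="top":
            T=P[P[:,2]>zt[1]-.006][:,:2].astype(np.float32)
            print(lbl,n,"z",np.round(zt,4),"minrect",[np.round(a,4) for a in cv2.minAreaRect(T)],len(T))
        else:
            T=P[P[:,2]>zt[1]-.006][:,:2]
            c,r=cv2.minEnclosingCircle(T.astype(np.float32))
            h=cv2.convexHull(T.astype(np.float32))[:,0]
            # side points
            Q=P[(P[:,2]<zt[1]-.01)][:,:2]
            print(lbl,n,"z",np.round(zt,4),"topmean",T.mean(0).round(4),"mec",np.round(c,4),round(r,4),"sidefit",[np.round(a,4) for a in fit_circle(Q)])
rep("tall",(.622,.042),(.045,.042),(.14,.26),"c")
rep("pump",(.622,.042),(-.045,.042),(.14,.22),"c")
rep("short",(.622,.042),(-.13,.042),(.14,.22),"c")
rep("nailb",(.59,.06),(.373,.035),(.012,.06),"top")
rep("pumice",(.595,.055),(.27,.04),(.012,.06),"top")
rep("bodyb",(.435,.06),(.365,.04),(.03,.06),"top")
rep("bodypad",(.435,.07),(.365,.045),(.01,.06),"top")
rep("dish",(.5,.08),(-.4,.08),(.008,.03),"c")
rep("star",(.5,.06),(-.4,.06),(.03,.045),"c")
# caddy: high rail points
P=sel(B[0],(.55,.2),(-.09,.2),(.05,.07));print("rail z50-70 bounds",np.percentile(P[:,:2],[1,99],0))
P=sel(B[0],(.45,.05),(-.09,.2),(.045,.07))
h,e=np.histogram(P[:,0],24);print("front",h,e.round(3)[[0,-1]])
h,e=np.histogram(sel(B[0],(.68,.04),(-.09,.2),(.11,.135))[:,0],20);print("back",h,e.round(3)[[0,-1]])
h,e=np.histogram(sel(B[0],(.58,.03),(-.09,.2),(.11,.135))[:,0],20);print("mid",h,e.round(3)[[0,-1]])
for y in(.08,-.26):
    h,e=np.histogram(sel(B[0],(.5,.06),(y,.03),(.045,.07))[:,1],30);print("side",h,e.round(3)[[0,-1]])
Z=sel(B[0],(.47,.04),(-.09,.1),(-.01,.07))[:,2];h,e=np.histogram(Z,30);print(h,e.round(3)[[0,-1]])
```

```text
tall scene z [0.2098 0.2326] topmean [0.6276 0.0444] mec [0.6271 0.043 ] 0.0323 sidefit [array([0.6263, 0.0421]), np.float64(0.0301)]
tall side z [0.2136 0.2308] topmean [0.6198 0.0399] mec [0.6214 0.0421] 0.0335 sidefit [array([0.6207, 0.0411]), np.float64(0.0299)]
tall both z [0.2119 0.2322] topmean [0.6242 0.0424] mec [0.6225 0.0428] 0.0348 sidefit [array([0.6238, 0.0414]), np.float64(0.0317)]
pump scene z [0.1968 0.2189] topmean [ 0.6261 -0.0303] mec [ 0.6232 -0.041 ] 0.0251 sidefit [array([ 0.6233, -0.0441]), np.float64(0.0282)]
pump side z [0.1906 0.2186] topmean [ 0.6084 -0.0537] mec [ 0.6159 -0.0462] 0.0245 sidefit [array([ 0.6164, -0.0453]), np.float64(0.0283)]
pump both z [0.1936 0.2188] topmean [ 0.6172 -0.0424] mec [ 0.6209 -0.0446] 0.0292 sidefit [array([ 0.6193, -0.0439]), np.float64(0.0307)]
short scene z [0.1845 0.1881] topmean [ 0.6315 -0.1281] mec [ 0.6297 -0.129 ] 0.0327 sidefit [array([ 0.631 , -0.1274]), np.float64(0.0276)]
short side z [0.1829 0.1864] topmean [ 0.622  -0.1306] mec [ 0.6235 -0.1298] 0.0321 sidefit [array([ 0.623 , -0.1296]), np.float64(0.0302)]
s
[... 2374 characters left out ...]
.26703446]
 [ 0.74847812  0.0939786 ]]
front [170 150  27  16  13  20   8  15  12  13  15  16  13  15  10  16  15  15
  15  15  17   9  10  11] [0.4 0.5]
back [33 27 34 31 42 50 32 50 27 12 17 13 51 78 74 86 85 43 14  7] [0.64  0.682]
mid [  7  28 113 119  88  56  26  20  15  29  41  59  68  51  33  39  32  37
  31  25] [0.567 0.61 ]
side [ 2  3  1  1  4  2  8  8  6 14 15 14 12 20 12  8 10 14  9 10  6 10  4  3
  1  1  0  0  0  1] [0.083 0.094]
side [ 1  0  0  0  0  0  0  2  1  6  4 14  8 10  6 12 13 11  8  9 12 13  4  7
  4  5  2  3  3  2] [-0.269 -0.26 ]
[ 10  54 139 319 465 575 461 282 115  27   4   0   0   0   0   0   0   0
   2  11  25  35  69  84 105 124 112  73  31   8] [-0.007  0.029]
```

Camera averages:
- Tall beaker (0.624, 0.0415), top 0.231. Short beaker (0.627, -0.129), top 0.187.
- Rinser (0.497, -0.4035).
- Caddy origin about (0.548, -0.0875), yaw about 0, so the cells sit at x 0.623 and y 0.0415, -0.0445, -0.1305, -0.2165.

The sizes match the text. First move: raise the tool and turn it so the fingers close along world x.

Call:
move_arm(
  deltas=[0,0,-0.09,0,0,0.0773,0,0,-0.18,0,0,0.1546,0,0,-0.27,0,0,0.2319,0,0,-0.36,0,0,0.3092,0,0,-0.45,0,0,0.3865,0,0,-0.54,0,0,0.4638,0,0,-0.63,0,0,0.5411,0,0,-0.72,0,0,0.6184,0,0,-0.81,0,0,0.6957,0,0,-0.88,0,0,0.773],
  hand=1,
)

```text
time_s: 0.98
eef_pos: [0.2003, 0.539, 0.3208]
ee_rot: [0.709, 0.705, 0.0, -0.0]
wrist_force: [0.3, 0.1, 0.5]
grip_width: 0.999
gripper_force: 0.0
```

Call:
move_arm(
  deltas=[-0.083,0.071,0,0,0,0,-0.166,0.141,0,0,0,0,-0.249,0.212,0,0,0,0,-0.332,0.283,0,0,0,0,-0.415,0.354,0,0,0,0,-0.497,0.424,0,0,0,0,-0.58,0.495,0,0,0,0,-0.663,0.566,0,0,0,0,-0.746,0.636,0,0,0,0,-0.829,0.707,0,0,0,0],
)

```text
time_s: 1.82
eef_pos: [0.2861, 0.4384, 0.3202]
ee_rot: [0.707, 0.707, -0.0, 0.0]
wrist_force: [-0.1, 0.4, 0.3]
grip_width: 0.996
gripper_force: 0.0
```

Call:
move_arm(
  deltas=[-0.083,0.071,0,0,0,0,-0.166,0.141,0,0,0,0,-0.249,0.212,0,0,0,0,-0.332,0.283,0,0,0,0,-0.415,0.354,0,0,0,0,-0.497,0.424,0,0,0,0,-0.58,0.495,0,0,0,0,-0.663,0.566,0,0,0,0,-0.746,0.636,0,0,0,0,-0.829,0.707,0,0,0,0],
)

```text
time_s: 2.65
eef_pos: [0.3708, 0.339, 0.3202]
ee_rot: [0.707, 0.707, 0.0, 0.0]
wrist_force: [-0.4, 0.2, 1.1]
grip_width: 1.002
gripper_force: 0.0
```

Call:
move_arm(
  deltas=[-0.083,0.071,0,0,0,0,-0.166,0.141,0,0,0,0,-0.249,0.212,0,0,0,0,-0.332,0.283,0,0,0,0,-0.415,0.354,0,0,0,0,-0.497,0.424,0,0,0,0,-0.58,0.495,0,0,0,0,-0.663,0.566,0,0,0,0,-0.746,0.636,0,0,0,0,-0.829,0.707,0,0,0,0],
)

```text
time_s: 3.48
eef_pos: [0.4559, 0.2397, 0.3202]
ee_rot: [0.707, 0.707, 0.0, 0.0]
wrist_force: [-0.7, -0.4, 0.3]
grip_width: 1.006
gripper_force: 0.0
```

Call:
move_arm(
  deltas=[-0.083,0.071,0,0,0,0,-0.166,0.141,0,0,0,0,-0.249,0.212,0,0,0,0,-0.332,0.283,0,0,0,0,-0.415,0.354,0,0,0,0,-0.497,0.424,0,0,0,0,-0.58,0.495,0,0,0,0,-0.663,0.566,0,0,0,0,-0.746,0.636,0,0,0,0,-0.829,0.707,0,0,0,0],
)

```text
time_s: 4.32
eef_pos: [0.5408, 0.1403, 0.3201]
ee_rot: [0.707, 0.707, -0.0, -0.0]
wrist_force: [0.3, -0.7, -0.1]
grip_width: 1.0
gripper_force: 0.0
```

Call:
move_arm(
  deltas=[-0.083,0.071,0,0,0,0,-0.166,0.141,0,0,0,0,-0.249,0.212,0,0,0,0,-0.332,0.283,0,0,0,0,-0.415,0.354,0,0,0,0,-0.497,0.424,0,0,0,0,-0.58,0.495,0,0,0,0,-0.663,0.566,0,0,0,0,-0.746,0.636,0,0,0,0,-0.829,0.707,0,0,0,0],
)

```text
time_s: 5.15
eef_pos: [0.6257, 0.0409, 0.3202]
ee_rot: [0.707, 0.707, -0.0, -0.0]
wrist_force: [0.3, 0.4, 0.4]
grip_width: 1.002
gripper_force: 0.0
```

```bash
cat >> h.py <<'E'
def snap(n,f):
    from station import env
    m=env.camera_model(n);p,d=env.snapshot(n)
    np.savez("pics/%s.npz"%f,p=p,d=d,**m)
    cv2.imwrite("pics/%s.png"%f,np.clip(p[...,::-1]*1.5,0,255).astype(np.uint8))
    return cloud(p,d,**m)
def sel(X,x,y,z):return X[(abs(X[:,0]-x[0])<x[1])&(abs(X[:,1]-y[0])<y[1])&(X[:,2]>z[0])&(X[:,2]<z[1])]
E
python3 - <<'E'
from h import *
from station import env
X,_=snap("wrist","w1")
print(env.get_state()["eef_pos"])
P=sel(X,(.623,.045),(.0415,.042),(.15,.26));print(len(P),np.percentile(P[:,2],[50,97]))
T=P[P[:,2]>np.percentile(P[:,2],97)-.006]
print(cv2.minEnclosingCircle(T[:,:2].astype(np.float32)),T.mean(0))
E
```

```text
[0.62672069 0.03888818 0.31974026]
4803 [0.23060949 0.23193702]
((0.6232260465621948, 0.04434918239712715), 0.031137986108660698) [0.62317637 0.04536059 0.23068111]
```

View pics/w1.png

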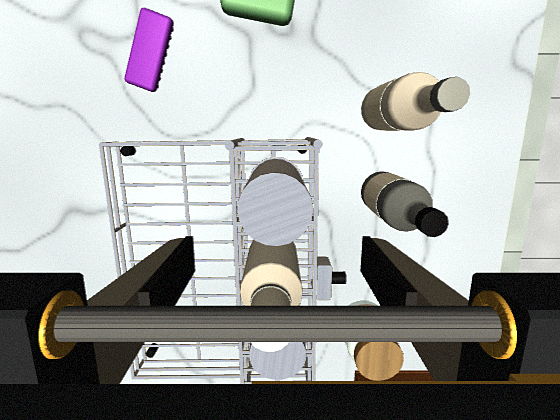

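The wrist view shows the tall beaker's top at (275,208), with the pump just right of it in y and the shampoo and conditioner well clear. The wrist gives (0.623, 0.044) and top 0.231, which agrees with the scene and side cameras. I'll descend and grip.

Call:
move_arm(
  deltas=[0.02,-0.01,0.064,0,0,0,0.02,-0.01,0.128,0,0,0,0.02,-0.01,0.192,0,0,0,0.02,-0.01,0.256,0,0,0,0.02,-0.01,0.32,0,0,0,0.02,-0.01,0.384,0,0,0,0.02,-0.01,0.448,0,0,0,0.02,-0.01,0.512,0,0,0,0.02,-0.01,0.576,0,0,0,0.02,-0.01,0.64,0,0,0],
)

```text
time_s: 6.03
eef_pos: [0.6237, 0.0443, 0.2426]
ee_rot: [0.707, 0.707, -0.0, -0.0]
wrist_force: [-0.9, 0.0, 0.8]
grip_width: 0.999
gripper_force: 0.0
```

Call:
move_arm(
  deltas=[0,0,0.064,0,0,0,0,0,0.128,0,0,0,0,0,0.192,0,0,0,0,0,0.256,0,0,0,0,0,0.32,0,0,0,0,0,0.384,0,0,0,0,0,0.448,0,0,0,0,0,0.512,0,0,0,0,0,0.576,0,0,0,0,0,0.64,0,0,0],
)

```text
time_s: 6.87
eef_pos: [0.6237, 0.0443, 0.1658]
ee_rot: [0.707, 0.707, -0.0, -0.0]
wrist_force: [0.1, -0.2, -0.1]
grip_width: 0.999
gripper_force: 0.0
```

Call:
move_arm(
  deltas=[0,0,0,0,0,0,0,0,0,0,0,0,0,0,0,0,0,0,0,0,0,0,0,0,0,0,0,0,0,0,0,0,0,0,0,0,0,0,0,0,0,0,0,0,0,0,0,0,0,0,0,0,0,0,0,0,0,0,0,0],
  hand=0,
)

```text
time_s: 7.7
eef_pos: [0.6241, 0.0443, 0.1673]
ee_rot: [0.707, 0.707, 0.0, 0.0]
wrist_force: [-0.2, -0.9, 4.7]
grip_width: 0.681
gripper_force: 30.0
```

The beaker is gripped (62.7 mm). I'll lift it, bring it forward clear of the pump, then go toward the rinser.

Call:
move_arm(
  deltas=[0,0,-0.1,0,0,0,0,0,-0.2,0,0,0,0,0,-0.3,0,0,0,0,0,-0.4,0,0,0,0,0,-0.5,0,0,0,0,0,-0.6,0,0,0,0,0,-0.7,0,0,0,0,0,-0.8,0,0,0,0,0,-0.9,0,0,0,0,0,-1,0,0,0],
)

```text
time_s: 8.53
eef_pos: [0.6236, 0.0443, 0.2878]
ee_rot: [0.707, 0.707, -0.0, 0.0]
wrist_force: [0.7, -0.6, -2.1]
grip_width: 0.681
gripper_force: 30.0
```

Call:
move_arm(
  deltas=[0,-0.1,0,0,0,0,0,-0.2,0,0,0,0,0,-0.3,0,0,0,0,0,-0.4,0,0,0,0,0,-0.5,0,0,0,0,0,-0.6,0,0,0,0,0,-0.7,0,0,0,0,0,-0.8,0,0,0,0,0,-0.9,0,0,0,0,0,-1,0,0,0,0],
)

```text
time_s: 9.37
eef_pos: [0.5031, 0.0442, 0.2873]
ee_rot: [0.707, 0.707, 0.0, 0.0]
wrist_force: [0.0, -0.7, -1.5]
grip_width: 0.68
gripper_force: 30.0
```

Call:
move_arm(
  deltas=[-0.093,0,0,0,0,0,-0.187,0,0,0,0,0,-0.28,0,0,0,0,0,-0.373,0,0,0,0,0,-0.467,0,0,0,0,0,-0.56,0,0,0,0,0,-0.653,0,0,0,0,0,-0.747,0,0,0,0,0,-0.84,0,0,0,0,0,-0.933,0,0,0,0,0],
)

```text
time_s: 10.2
eef_pos: [0.5038, -0.069, 0.2866]
ee_rot: [0.707, 0.707, -0.0, -0.0]
wrist_force: [0.3, 0.3, -1.3]
grip_width: 0.68
gripper_force: 30.0
```

Call:
move_arm(
  deltas=[-0.093,0,0,0,0,0,-0.187,0,0,0,0,0,-0.28,0,0,0,0,0,-0.373,0,0,0,0,0,-0.467,0,0,0,0,0,-0.56,0,0,0,0,0,-0.653,0,0,0,0,0,-0.747,0,0,0,0,0,-0.84,0,0,0,0,0,-0.933,0,0,0,0,0],
)

```text
time_s: 11.03
eef_pos: [0.5038, -0.1809, 0.2866]
ee_rot: [0.707, 0.707, -0.0, 0.0]
wrist_force: [-0.5, -1.0, -1.7]
grip_width: 0.68
gripper_force: 30.0
```

Call:
move_arm(
  deltas=[-0.093,0,0,0,0,0,-0.187,0,0,0,0,0,-0.28,0,0,0,0,0,-0.373,0,0,0,0,0,-0.467,0,0,0,0,0,-0.56,0,0,0,0,0,-0.653,0,0,0,0,0,-0.747,0,0,0,0,0,-0.84,0,0,0,0,0,-0.933,0,0,0,0,0],
)

```text
time_s: 11.87
eef_pos: [0.5039, -0.2928, 0.2866]
ee_rot: [0.707, 0.707, 0.0, 0.0]
wrist_force: [-0.9, -0.4, -2.0]
grip_width: 0.678
gripper_force: 30.0
```

Run:
```python
from h import *
from station import env
print(env.get_state()["eef_pos"])
for n in("wrist","scene","side"):
    X,_=snap(n,"r_"+n)
    T=sel(X,(.497,.06),(-.4035,.06),(.031,.048))
    if len(T)>20:print(n,len(T),cv2.minEnclosingCircle(T[:,:2].astype(np.float32)),T.mean(0))
    T=sel(X,(.497,.085),(-.4035,.085),(.012,.026))
    if len(T)>20:print(n,"dish",len(T),cv2.minEnclosingCircle(T[:,:2].astype(np.float32)),T.mean(0))
im,z=ortho([load("pics/r_%s.npz"%n) for n in("scene","side","wrist")],.35,.75,-.5,-.1,1400,.16)
cv2.imwrite("pics/r_o.png",cv2.dilate(im,np.ones((2,2)))[...,::-1])
```

```text
[ 0.5039334  -0.29280774  0.28659303]
scene 217 ((0.5008496642112732, -0.40092551708221436), 0.051694728434085846) [ 0.49939169 -0.40365362  0.03826001]
scene dish 264 ((0.5006358027458191, -0.40237367153167725), 0.06568855792284012) [ 0.50842442 -0.41078971  0.01974278]
side 833 ((0.4931809902191162, -0.4036118984222412), 0.049588724970817566) [ 0.49165039 -0.4050467   0.03645686]
side dish 2113 ((0.4930766224861145, -0.40364354848861694), 0.06637109816074371) [ 0.48745203 -0.40717424  0.01736879]
```

View pics/r_wrist.png

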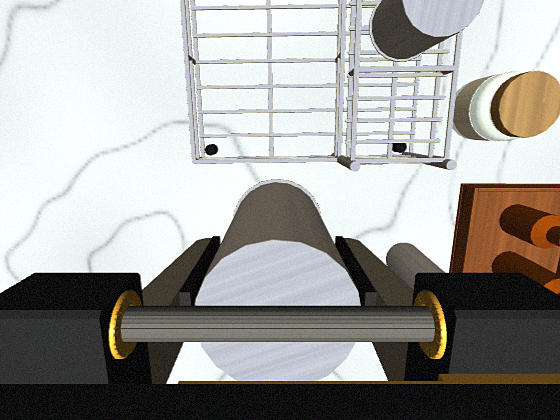

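The wrist view shows only the held beaker and the caddy, with the dish hidden beneath. The foam can at (405,270) is clear. The scene and side cameras average (0.497, -0.403) for the rinser, with the star at 0.037. I'll move over it and descend to just above contact.

Call:
move_arm(
  deltas=[-0.092,-0.006,0,0,0,0,-0.183,-0.012,0,0,0,0,-0.275,-0.018,0,0,0,0,-0.367,-0.024,0,0,0,0,-0.458,-0.03,0,0,0,0,-0.55,-0.036,0,0,0,0,-0.642,-0.042,0,0,0,0,-0.733,-0.048,0,0,0,0,-0.825,-0.054,0,0,0,0,-0.917,-0.058,0,0,0,0],
)

```text
time_s: 12.85
eef_pos: [0.497, -0.4029, 0.2865]
ee_rot: [0.707, 0.707, 0.0, -0.0]
wrist_force: [0.2, 0.2, -1.3]
grip_width: 0.684
gripper_force: 30.0
```

Call:
move_arm(
  deltas=[0,0,0.1,0,0,0,0,0,0.2,0,0,0,0,0,0.3,0,0,0,0,0,0.4,0,0,0,0,0,0.5,0,0,0,0,0,0.6,0,0,0,0,0,0.7,0,0,0,0,0,0.8,0,0,0,0,0,0.9,0,0,0,0,0,1,0,0,0],
)

```text
time_s: 13.68
eef_pos: [0.4971, -0.4017, 0.1655]
ee_rot: [0.707, 0.707, -0.0, 0.0]
wrist_force: [0.0, -0.3, -1.6]
grip_width: 0.681
gripper_force: 30.0
```

Call:
move_arm(
  deltas=[0,0,0.08,0,0,0,0,0,0.16,0,0,0,0,0,0.24,0,0,0,0,0,0.3,0,0,0,0,0,0.36,0,0,0,0,0,0.4,0,0,0,0,0,0.43,0,0,0,0,0,0.46,0,0,0,0,0,0.48,0,0,0,0,0,0.5,0,0,0],
)

```text
time_s: 14.52
eef_pos: [0.4972, -0.4019, 0.1067]
ee_rot: [0.707, 0.707, -0.0, 0.0]
wrist_force: [-0.1, -1.0, -1.5]
grip_width: 0.679
gripper_force: 30.0
```

Run:
```python
from h import *
from station import env
s=env.get_state();print(s["eef_pos"],s["wrist_force"])
R=[]
for n in("scene","side"):
    X,_=snap(n,"p_"+n)
    im=cv2.imread("pics/p_%s.png"%n);m=np.load("pics/p_%s.npz"%n)
    c=m["R"]@np.array([.497,-.4035,.06])+m["t"];u=(m["K"]@c)[:2]/c[2];print(n,u)
    x,y=int(u[0]),int(u[1]);x=min(max(x,50),510);y=min(max(y,55),365)
    R.append(cv2.resize(im[y-55:y+55,x-50:x+50],(400,440),interpolation=3))
cv2.imwrite("pics/press.png",np.hstack(R))
```

```text
[ 0.4972185  -0.40193903  0.1067277 ] [-0.08699147 -0.98126591 -1.53621067]
scene [212.39823169 129.35284263]
side [381.32343107 378.01459881]
```

View pics/press.png

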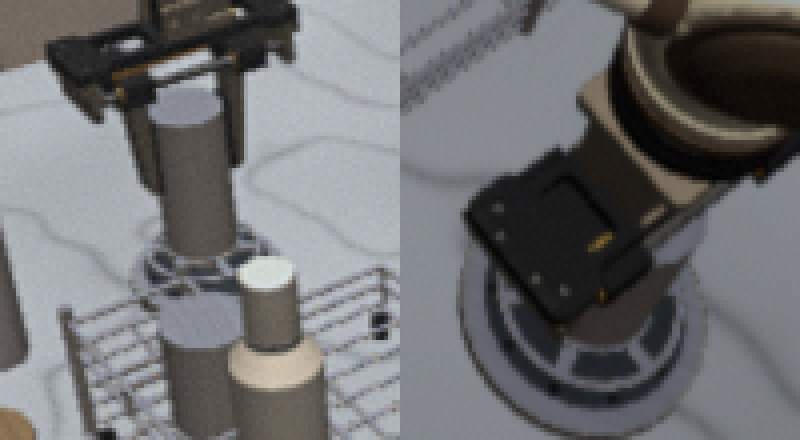

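In both crops (scene left, side right) the beaker hangs upright over the star's centre, just short of contact. I'll press slowly.

Call:
move_arm(
  deltas=[0,0,0.01,0,0,0,0,0,0.02,0,0,0,0,0,0.03,0,0,0,0,0,0.04,0,0,0,0,0,0.05,0,0,0,0,0,0.06,0,0,0,0,0,0.07,0,0,0,0,0,0.08,0,0,0,0,0,0.085,0,0,0,0,0,0.085,0,0,0],
)

```text
time_s: 15.45
eef_pos: [0.4973, -0.4021, 0.097]
ee_rot: [0.707, 0.707, -0.0, 0.0]
wrist_force: [-1.4, 0.5, 6.2]
grip_width: 0.682
gripper_force: 30.0
```

Call:
move_arm(
  deltas=[0,0,0.005,0,0,0,0,0,0.01,0,0,0,0,0,0.015,0,0,0,0,0,0.02,0,0,0,0,0,0.025,0,0,0,0,0,0.025,0,0,0,0,0,0.025,0,0,0,0,0,0.025,0,0,0,0,0,0.025,0,0,0,0,0,0.025,0,0,0],
)

```text
time_s: 16.28
eef_pos: [0.4974, -0.4024, 0.096]
ee_rot: [0.707, 0.707, -0.0, 0.001]
wrist_force: [-3.9, 3.3, 13.8]
grip_width: 0.682
gripper_force: 30.0
```

Force is 15 N against the 8 N needed, and travel has stopped, so the star is at its bottom stop. I'll hold over 2 s, then lift.

Call:
move_arm(
  deltas=[0,0,0,0,0,0,0,0,0,0,0,0,0,0,0,0,0,0,0,0,0,0,0,0,0,0,0,0,0,0,0,0,0,0,0,0,0,0,0,0,0,0,0,0,0,0,0,0,0,0,0,0,0,0,0,0,0,0,0,0],
)

```text
time_s: 17.12
eef_pos: [0.4974, -0.4024, 0.096]
ee_rot: [0.707, 0.707, -0.0, 0.001]
wrist_force: [-3.1, 3.6, 14.2]
grip_width: 0.682
gripper_force: 30.0
```

Call:
move_arm(
  deltas=[0,0,0,0,0,0,0,0,0,0,0,0,0,0,0,0,0,0,0,0,0,0,0,0,0,0,0,0,0,0,0,0,0,0,0,0,0,0,0,0,0,0,0,0,0,0,0,0,0,0,0,0,0,0,0,0,0,0,0,0],
)

```text
time_s: 17.95
eef_pos: [0.4974, -0.4024, 0.096]
ee_rot: [0.707, 0.707, -0.0, 0.001]
wrist_force: [-4.5, 3.4, 15.2]
grip_width: 0.68
gripper_force: 30.0
```

Run:
```python
from h import *
from station import env
s=env.get_state();print(s["eef_pos"],s["wrist_force"])
for n in("side","scene"):
    X,_=snap(n,"q_"+n)
    T=sel(X,(.497,.06),(-.4035,.06),(.026,.048))
    r=np.hypot(T[:,0]-(.493 if n=="side" else .5005),T[:,1]+.403)
    T=T[(r>.036)&(r<.05)];print(n,len(T),np.median(T[:,2]))
    X=load("pics/%s0.npz"%n)[0];T=sel(X,(.497,.06),(-.4035,.06),(.026,.048))
    r=np.hypot(T[:,0]-(.493 if n=="side" else .5005),T[:,1]+.403)
    T=T[(r>.036)&(r<.05)];print("before",len(T),np.median(T[:,2]))
```

```text
[ 0.49741156 -0.4023752   0.09602035] [-4.46997765  3.4305012  15.21377515]
side 198 0.028169056140941368
before 428 0.03592499240630603
scene 59 0.02960715811410065
before 107 0.037722883843750415
```

The star's ring sits 8 mm lower in both cameras, so it's fully pressed. I'll hold briefly, lift, and carry the beaker to cell 4 at (0.623, -0.2165).

Call:
move_arm(
  deltas=[0,0,0,0,0,0,0,0,0,0,0,0,0,0,0,0,0,0,0,0,0,0,0,0,0,0,-0.05,0,0,0,0,0,-0.12,0,0,0,0,0,-0.2,0,0,0,0,0,-0.3,0,0,0,0,0,-0.4,0,0,0,0,0,-0.5,0,0,0],
)

```text
time_s: 18.88
eef_pos: [0.497, -0.4016, 0.1544]
ee_rot: [0.707, 0.707, 0.0, -0.0]
wrist_force: [0.2, -0.8, -1.1]
grip_width: 0.678
gripper_force: 30.0
```

Call:
move_arm(
  deltas=[0,0,-0.08,0,0,0,0,0,-0.16,0,0,0,0,0,-0.24,0,0,0,0,0,-0.32,0,0,0,0,0,-0.4,0,0,0,0,0,-0.48,0,0,0,0,0,-0.56,0,0,0,0,0,-0.62,0,0,0,0,0,-0.66,0,0,0,0,0,-0.7,0,0,0],
)

```text
time_s: 19.72
eef_pos: [0.4971, -0.4017, 0.2379]
ee_rot: [0.707, 0.707, -0.0, 0.0]
wrist_force: [0.7, 0.3, -1.6]
grip_width: 0.684
gripper_force: 30.0
```

Call:
move_arm(
  deltas=[0.078,0.053,0,0,0,0,0.155,0.105,0,0,0,0,0.233,0.158,0,0,0,0,0.31,0.21,0,0,0,0,0.388,0.263,0,0,0,0,0.465,0.315,0,0,0,0,0.543,0.368,0,0,0,0,0.62,0.42,0,0,0,0,0.698,0.473,0,0,0,0,0.775,0.525,0,0,0,0],
)

```text
time_s: 20.55
eef_pos: [0.5606, -0.3077, 0.2374]
ee_rot: [0.707, 0.707, 0.0, -0.0]
wrist_force: [0.9, 0.8, -1.0]
grip_width: 0.678
gripper_force: 30.0
```

Call:
move_arm(
  deltas=[0.078,0.053,0,0,0,0,0.155,0.105,0,0,0,0,0.233,0.158,0,0,0,0,0.31,0.21,0,0,0,0,0.388,0.263,0,0,0,0,0.465,0.315,0,0,0,0,0.543,0.368,0,0,0,0,0.62,0.42,0,0,0,0,0.698,0.473,0,0,0,0,0.775,0.525,0,0,0,0],
)

```text
time_s: 21.38
eef_pos: [0.6236, -0.2146, 0.2374]
ee_rot: [0.707, 0.707, -0.0, -0.0]
wrist_force: [-0.3, 0.1, -0.8]
grip_width: 0.683
gripper_force: 30.0
```

Run:
```python
from h import *
from station import env
s=env.get_state();print(s["eef_pos"],s["wrist_force"])
X,_=snap("wrist","c4")
# caddy top-tier wires from wrist: rim height ~.125
P=sel(X,(.62,.09),(-.12,.2),(.117,.132))
for ax,nm in((0,"x"),(1,"y")):
    h,e=np.histogram(P[:,ax],60);k=h>h.mean()*1.6;print(nm,[(round(float(a),3),int(b)) for a,b in zip(e[:-1][k],h[k])])
P=sel(X,(.62,.05),(-.129,.05),(.178,.195));print(cv2.minEnclosingCircle(P[:,:2].astype(np.float32)),P[:,2].mean())
```

```text
[ 0.62355202 -0.21464672  0.23738343] [-0.34358562  0.06399732 -0.80691197]
x [(0.574, 152), (0.576, 396), (0.577, 492), (0.579, 317), (0.667, 122), (0.669, 419), (0.67, 494), (0.672, 339)]
y [(-0.171, 464), (-0.168, 204), (-0.087, 417), (-0.083, 299), (-0.074, 189), (-0.07, 151), (-0.067, 121)]
((0.6251976490020752, -0.12690652906894684), 0.030970893800258636) 0.18570109805314683
```

View pics/c4.png

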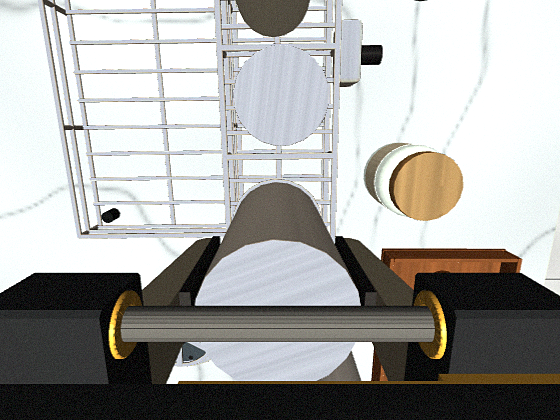

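The wrist view shows the short beaker at (281,93) and cell 4 below the held beaker. The wire walls at x 0.5765 and 0.6695 and the dividers at y -0.170 and -0.084 put cell 4 at (0.623, -0.213). I'm within 2 mm of that, so I'll lower, release and rise.

Call:
move_arm(
  deltas=[0,0,0.08,0,0,0,0,0,0.16,0,0,0,0,0,0.24,0,0,0,0,0,0.32,0,0,0,0,0,0.4,0,0,0,0,0,0.47,0,0,0,0,0,0.52,0,0,0,0,0,0.55,0,0,0,0,0,0.57,0,0,0,0,0,0.58,0,0,0],
)

```text
time_s: 22.27
eef_pos: [0.623, -0.2157, 0.1677]
ee_rot: [0.707, 0.707, 0.0, 0.0]
wrist_force: [0.2, -0.3, -1.5]
grip_width: 0.685
gripper_force: 30.0
```

Call:
move_arm(
  deltas=[0,0,0.003,0,0,0,0,0,0.006,0,0,0,0,0,0.006,0,0,0,0,0,0.006,0,0,0,0,0,0.006,0,0,0,0,0,0.006,0,0,0,0,0,0.006,0,0,0,0,0,0.006,0,0,0,0,0,0.006,0,0,0,0,0,0.006,0,0,0],
)

```text
time_s: 23.1
eef_pos: [0.6231, -0.2157, 0.1674]
ee_rot: [0.707, 0.707, 0.0, 0.0]
wrist_force: [0.3, -0.5, -0.2]
grip_width: 0.683
gripper_force: 30.0
```

Call:
move_arm(
  deltas=[0,0,0,0,0,0,0,0,0,0,0,0,0,0,0,0,0,0,0,0,0,0,0,0,0,0,0,0,0,0,0,0,0,0,0,0,0,0,0,0,0,0,0,0,0,0,0,0,0,0,0,0,0,0,0,0,0,0,0,0],
  hand=1,
)

```text
time_s: 23.93
eef_pos: [0.6229, -0.2157, 0.1671]
ee_rot: [0.707, 0.707, 0.0, 0.0]
wrist_force: [-0.5, 0.5, 0.2]
grip_width: 1.0
gripper_force: 0.0
```

Call:
move_arm(
  deltas=[0,0,-0.07,0,0,0,0,0,-0.14,0,0,0,0,0,-0.21,0,0,0,0,0,-0.28,0,0,0,0,0,-0.35,0,0,0,0,0,-0.42,0,0,0,0,0,-0.49,0,0,0,0,0,-0.56,0,0,0,0,0,-0.63,0,0,0,0,0,-0.7,0,0,0],
)

```text
time_s: 24.77
eef_pos: [0.6229, -0.2156, 0.2519]
ee_rot: [0.707, 0.707, 0.0, 0.0]
wrist_force: [0.1, -1.1, -0.1]
grip_width: 1.002
gripper_force: 0.0
```

Call:
move_arm(
  deltas=[0.073,0,0,0,0,0,0.146,0,0,0,0,0,0.219,0,0,0,0,0,0.292,0,0,0,0,0,0.365,0,0,0,0,0,0.438,0.005,0,0,0,0,0.511,0.01,0,0,0,0,0.584,0.015,0,0,0,0,0.657,0.015,0,0,0,0,0.73,0.015,0,0,0,0],
)

```text
time_s: 25.6
eef_pos: [0.6247, -0.1271, 0.251]
ee_rot: [0.707, 0.707, 0.0, -0.0]
wrist_force: [0.1, 0.4, 1.0]
grip_width: 1.001
gripper_force: 0.0
```

Run:
```python
from h import *
from station import env
s=env.get_state();print(s["eef_pos"],s["wrist_force"])
for n in("scene","side"):
    X,_=snap(n,"t4"+n)
    for nm,y,z in(("tall",-.2155,(.215,.245)),("short",-.128,(.178,.195))):
        P=sel(X,(.623,.045),(y,.04),z)
        if len(P)>20:print(n,nm,len(P),cv2.minEnclosingCircle(P[:,:2].astype(np.float32)),P.mean(0))
```

```text
[ 0.62469893 -0.12709176  0.25104847] [0.09281353 0.35814311 1.01790552]
scene tall 237 ((0.6240953207015991, -0.2169782519340515), 0.03310922905802727) [ 0.62033539 -0.20703925  0.22845581]
scene short 293 ((0.6290363669395447, -0.12827831506729126), 0.03272869437932968) [ 0.63269384 -0.12635923  0.18572147]
side tall 654 ((0.620797336101532, -0.2186935395002365), 0.03240996226668358) [ 0.61672876 -0.22072179  0.22776176]
side short 487 ((0.6227557063102722, -0.12931273877620697), 0.032071277499198914) [ 0.62151933 -0.13079966  0.18366101]
```

The tall beaker stands in cell 4. Next I'll descend onto the short one.

Call:
move_arm(
  deltas=[0,0,0.1,0,0,0,0,0,0.2,0,0,0,0,0,0.3,0,0,0,0,0,0.4,0,0,0,0,0,0.5,0,0,0,0,0,0.6,0,0,0,0,0,0.7,0,0,0,0,0,0.8,0,0,0,0,0,0.87,0,0,0,0,0,0.92,0,0,0],
)

```text
time_s: 26.53
eef_pos: [0.6242, -0.1278, 0.1391]
ee_rot: [0.707, 0.707, -0.0, -0.001]
wrist_force: [0.2, -0.4, 0.3]
grip_width: 1.001
gripper_force: 0.0
```

Call:
move_arm(
  deltas=[0,0,0,0,0,0,0,0,0,0,0,0,0,0,0,0,0,0,0,0,0,0,0,0,0,0,0,0,0,0,0,0,0,0,0,0,0,0,0,0,0,0,0,0,0,0,0,0,0,0,0,0,0,0,0,0,0,0,0,0],
  hand=0,
)

```text
time_s: 27.37
eef_pos: [0.6253, -0.1283, 0.1416]
ee_rot: [0.707, 0.707, 0.0, 0.001]
wrist_force: [-0.1, 0.6, 5.6]
grip_width: 0.675
gripper_force: 30.0
```

Call:
move_arm(
  deltas=[0,0,-0.083,0,0,0,0,0,-0.167,0,0,0,0,0,-0.25,0,0,0,0,0,-0.333,0,0,0,0,0,-0.417,0,0,0,0,0,-0.5,0,0,0,0,0,-0.583,0,0,0,0,0,-0.667,0,0,0,0,0,-0.75,0,0,0,0,0,-0.833,0,0,0],
)

```text
time_s: 28.2
eef_pos: [0.6247, -0.128, 0.2417]
ee_rot: [0.707, 0.707, 0.0, 0.0]
wrist_force: [0.3, 0.3, -2.1]
grip_width: 0.679
gripper_force: 30.0
```

Call:
move_arm(
  deltas=[0,-0.1,0,0,0,0,0,-0.2,0,0,0,0,0,-0.3,0,0,0,0,0,-0.4,0,0,0,0,0,-0.5,0,0,0,0,0,-0.6,0,0,0,0,0,-0.7,0,0,0,0,0,-0.8,0,0,0,0,0,-0.9,0,0,0,0,0,-1,0,0,0,0],
)

```text
time_s: 29.03
eef_pos: [0.5041, -0.1281, 0.2412]
ee_rot: [0.707, 0.707, 0.0, 0.0]
wrist_force: [-0.3, -0.3, -0.3]
grip_width: 0.678
gripper_force: 30.0
```

Call:
move_arm(
  deltas=[-0.076,0,0,0,0,0,-0.153,0,0,0,0,0,-0.229,0,0,0,0,0,-0.306,0,0,0,0,0,-0.382,0,0,0,0,0,-0.458,0,0,0,0,0,-0.535,0,0,0,0,0,-0.611,0,0,0,0,0,-0.688,0,0,0,0,0,-0.764,-0.02,0,0,0,0],
)

```text
time_s: 29.87
eef_pos: [0.5024, -0.2208, 0.2406]
ee_rot: [0.707, 0.707, 0.0, 0.0]
wrist_force: [-0.2, -0.5, -1.3]
grip_width: 0.679
gripper_force: 30.0
```

Call:
move_arm(
  deltas=[-0.076,0,0,0,0,0,-0.153,0,0,0,0,0,-0.229,0,0,0,0,0,-0.306,0,0,0,0,0,-0.382,0,0,0,0,0,-0.458,0,0,0,0,0,-0.535,0,0,0,0,0,-0.611,0,0,0,0,0,-0.688,0,0,0,0,0,-0.764,-0.02,0,0,0,0],
)

```text
time_s: 30.7
eef_pos: [0.5001, -0.3124, 0.2406]
ee_rot: [0.707, 0.707, 0.0, 0.0]
wrist_force: [0.4, -0.7, -0.9]
grip_width: 0.68
gripper_force: 30.0
```

Call:
move_arm(
  deltas=[-0.076,0,0,0,0,0,-0.153,0,0,0,0,0,-0.229,0,0,0,0,0,-0.306,0,0,0,0,0,-0.382,0,0,0,0,0,-0.458,0,0,0,0,0,-0.535,0,0,0,0,0,-0.611,0,0,0,0,0,-0.688,0,0,0,0,0,-0.764,-0.02,0,0,0,0],
)

```text
time_s: 31.53
eef_pos: [0.4978, -0.404, 0.2406]
ee_rot: [0.707, 0.707, 0.0, 0.0]
wrist_force: [0.5, -0.2, -0.6]
grip_width: 0.676
gripper_force: 30.0
```

Call:
move_arm(
  deltas=[0,0,0.1,0,0,0,0,0,0.2,0,0,0,0,0,0.3,0,0,0,0,0,0.4,0,0,0,0,0,0.5,0,0,0,0,0,0.6,0,0,0,0,0,0.7,0,0,0,0,0,0.8,0,0,0,0,0,0.9,0,0,0,0,0,1,0,0,0],
)

```text
time_s: 32.37
eef_pos: [0.4977, -0.4031, 0.1194]
ee_rot: [0.707, 0.707, -0.0, -0.0]
wrist_force: [-0.0, -0.2, -0.7]
grip_width: 0.676
gripper_force: 30.0
```

Call:
move_arm(
  deltas=[0,0,0.06,0,0,0,0,0,0.12,0,0,0,0,0,0.17,0,0,0,0,0,0.21,0,0,0,0,0,0.24,0,0,0,0,0,0.26,0,0,0,0,0,0.28,0,0,0,0,0,0.29,0,0,0,0,0,0.3,0,0,0,0,0,0.3,0,0,0],
)

```text
time_s: 33.2
eef_pos: [0.4977, -0.4032, 0.0846]
ee_rot: [0.707, 0.707, 0.0, 0.0]
wrist_force: [-0.3, 0.5, -1.0]
grip_width: 0.671
gripper_force: 30.0
```

Call:
move_arm(
  deltas=[0,0,0.015,0,0,0,0,0,0.03,0,0,0,0,0,0.045,0,0,0,0,0,0.06,0,0,0,0,0,0.075,0,0,0,0,0,0.09,0,0,0,0,0,0.1,0,0,0,0,0,0.11,0,0,0,0,0,0.12,0,0,0,0,0,0.12,0,0,0],
)

```text
time_s: 34.03
eef_pos: [0.4978, -0.4033, 0.0709]
ee_rot: [0.707, 0.707, -0.0, 0.0]
wrist_force: [-2.5, 2.1, 6.3]
grip_width: 0.675
gripper_force: 30.0
```

Call:
move_arm(
  deltas=[0,0,0.005,0,0,0,0,0,0.01,0,0,0,0,0,0.015,0,0,0,0,0,0.02,0,0,0,0,0,0.025,0,0,0,0,0,0.025,0,0,0,0,0,0.025,0,0,0,0,0,0.025,0,0,0,0,0,0.025,0,0,0,0,0,0.025,0,0,0],
)

```text
time_s: 34.87
eef_pos: [0.4979, -0.4036, 0.0704]
ee_rot: [0.707, 0.708, -0.0, 0.0]
wrist_force: [-5.8, 5.2, 17.7]
grip_width: 0.678
gripper_force: 30.0
```

Run:
```python
from h import *
from station import env
s=env.get_state();print(s["eef_pos"],s["wrist_force"])
for n in("side","scene"):
    X,_=snap(n,"q2_"+n)
    T=sel(X,(.497,.06),(-.4035,.06),(.026,.048))
    r=np.hypot(T[:,0]-(.493 if n=="side" else .5005),T[:,1]+.403)
    T=T[(r>.036)&(r<.05)];print(n,len(T),np.median(T[:,2]))
```

```text
[ 0.49789562 -0.40363261  0.07042613] [-5.75832302  5.24533719 17.65241356]
side 173 0.028036183074501883
scene 32 0.029669309874349396
```

Fully pressed, with the same ring drop and 18 N. I'll hold, lift, and carry it along the front lane to cell 1 at (0.623, 0.043).

Call:
move_arm(
  deltas=[0,0,0,0,0,0,0,0,0,0,0,0,0,0,0,0,0,0,0,0,0,0,0,0,0,0,0,0,0,0,0,0,0,0,0,0,0,0,0,0,0,0,0,0,0,0,0,0,0,0,0,0,0,0,0,0,0,0,0,0],
)

```text
time_s: 35.8
eef_pos: [0.4979, -0.4036, 0.0704]
ee_rot: [0.707, 0.708, -0.0, 0.0]
wrist_force: [-6.4, 6.1, 17.7]
grip_width: 0.676
gripper_force: 30.0
```

Call:
move_arm(
  deltas=[0,0,0,0,0,0,0,0,0,0,0,0,0,0,0,0,0,0,0,0,0,0,0,0,0,0,0,0,0,0,0,0,0,0,0,0,0,0,0,0,0,0,0,0,0,0,0,0,0,0,0,0,0,0,0,0,0,0,0,0],
)

```text
time_s: 36.63
eef_pos: [0.4979, -0.4036, 0.0704]
ee_rot: [0.707, 0.708, -0.0, 0.0]
wrist_force: [-6.2, 5.4, 17.6]
grip_width: 0.672
gripper_force: 30.0
```

Call:
move_arm(
  deltas=[0,0,-0.03,0,0,0,0,0,-0.08,0,0,0,0,0,-0.16,0,0,0,0,0,-0.26,0,0,0,0,0,-0.38,0,0,0,0,0,-0.5,0,0,0,0,0,-0.63,0,0,0,0,0,-0.76,0,0,0,0,0,-0.88,0,0,0,0,0,-1,0,0,0],
)

```text
time_s: 37.47
eef_pos: [0.4977, -0.4032, 0.1884]
ee_rot: [0.707, 0.707, 0.0, 0.0]
wrist_force: [0.2, 0.3, -1.2]
grip_width: 0.678
gripper_force: 30.0
```

Call:
move_arm(
  deltas=[0.03,0,-0.08,0,0,0,0.08,0,-0.16,0,0,0,0.15,0,-0.24,0,0,0,0.25,0,-0.31,0,0,0,0.36,0,-0.36,0,0,0,0.47,0,-0.4,0,0,0,0.58,0,-0.42,0,0,0,0.69,0,-0.42,0,0,0,0.81,0,-0.42,0,0,0,0.931,0,-0.42,0,0,0],
)

```text
time_s: 38.3
eef_pos: [0.4973, -0.2896, 0.2371]
ee_rot: [0.707, 0.707, 0.0, -0.001]
wrist_force: [-0.2, -0.2, -0.9]
grip_width: 0.675
gripper_force: 30.0
```

Call:
move_arm(
  deltas=[0.093,0,0,0,0,0,0.187,0,0,0,0,0,0.28,0,0,0,0,0,0.373,0,0,0,0,0,0.467,0,0,0,0,0,0.56,0,0,0,0,0,0.653,0,0,0,0,0,0.747,0,0,0,0,0,0.84,0,0,0,0,0,0.931,0,0,0,0,0],
)

```text
time_s: 39.13
eef_pos: [0.4975, -0.1786, 0.2377]
ee_rot: [0.707, 0.707, 0.0, 0.0]
wrist_force: [-0.3, -0.5, -1.4]
grip_width: 0.678
gripper_force: 30.0
```

Call:
move_arm(
  deltas=[0.093,0,0,0,0,0,0.187,0,0,0,0,0,0.28,0,0,0,0,0,0.373,0,0,0,0,0,0.467,0,0,0,0,0,0.56,0,0,0,0,0,0.653,0,0,0,0,0,0.747,0,0,0,0,0,0.84,0,0,0,0,0,0.931,0,0,0,0,0],
)

```text
time_s: 39.97
eef_pos: [0.4974, -0.0669, 0.2376]
ee_rot: [0.707, 0.707, 0.0, -0.0]
wrist_force: [-0.0, 0.7, -2.2]
grip_width: 0.675
gripper_force: 30.0
```

Call:
move_arm(
  deltas=[0.093,0,0,0,0,0,0.187,0,0,0,0,0,0.28,0,0,0,0,0,0.373,0,0,0,0,0,0.467,0,0,0,0,0,0.56,0,0,0,0,0,0.653,0,0,0,0,0,0.747,0.02,0,0,0,0,0.84,0.04,0,0,0,0,0.931,0.05,0,0,0,0],
)

```text
time_s: 40.8
eef_pos: [0.5037, 0.0448, 0.2377]
ee_rot: [0.707, 0.707, 0.0, 0.0]
wrist_force: [0.3, -0.1, -2.1]
grip_width: 0.675
gripper_force: 30.0
```

Call:
move_arm(
  deltas=[0,0.1,0,0,0,0,0,0.2,0,0,0,0,0,0.3,0,0,0,0,0,0.4,0,0,0,0,0,0.5,0,0,0,0,0,0.6,0,0,0,0,0,0.7,0,0,0,0,0,0.8,0,0,0,0,0,0.9,0,0,0,0,0,1,0,0,0,0],
)

```text
time_s: 41.63
eef_pos: [0.624, 0.0445, 0.2373]
ee_rot: [0.707, 0.707, -0.0, -0.0]
wrist_force: [-0.2, 0.4, -0.9]
grip_width: 0.675
gripper_force: 30.0
```

Call:
move_arm(
  deltas=[0,0,0.1,0,0,0,0,0,0.2,0,0,0,0,0,0.3,0,0,0,0,0,0.4,0,0,0,0,0,0.5,0,0,0,0,0,0.6,0,0,0,0,0,0.68,0,0,0,0,0,0.74,0,0,0,0,0,0.775,0,0,0,0,0,0.787,0,0,0],
)

```text
time_s: 42.47
eef_pos: [0.623, 0.0438, 0.1423]
ee_rot: [0.707, 0.707, -0.0, -0.0]
wrist_force: [0.0, -0.6, -0.7]
grip_width: 0.676
gripper_force: 30.0
```

Call:
move_arm(
  deltas=[0,0,0.004,0,0,0,0,0,0.008,0,0,0,0,0,0.011,0,0,0,0,0,0.011,0,0,0,0,0,0.011,0,0,0,0,0,0.011,0,0,0,0,0,0.011,0,0,0,0,0,0.011,0,0,0,0,0,0.011,0,0,0,0,0,0.011,0,0,0],
)

```text
time_s: 43.3
eef_pos: [0.6233, 0.0438, 0.1419]
ee_rot: [0.707, 0.707, 0.0, -0.0]
wrist_force: [0.7, 0.5, -1.1]
grip_width: 0.674
gripper_force: 30.0
```

Call:
move_arm(
  deltas=[0,0,0,0,0,0,0,0,0,0,0,0,0,0,0,0,0,0,0,0,0,0,0,0,0,0,0,0,0,0,0,0,0,0,0,0,0,0,0,0,0,0,0,0,0,0,0,0,0,0,0,0,0,0,0,0,0,0,0,0],
  hand=1,
)

```text
time_s: 44.13
eef_pos: [0.6233, 0.0438, 0.1419]
ee_rot: [0.707, 0.707, -0.0, -0.0]
wrist_force: [0.2, 0.4, -0.1]
grip_width: 1.003
gripper_force: 0.0
```

Call:
move_arm(
  deltas=[0,0,-0.1,0,0,0,0,0,-0.2,0,0,0,0,0,-0.3,0,0,0,0,0,-0.4,0,0,0,0,0,-0.5,0,0,0,0,0,-0.6,0,0,0,0,0,-0.7,0,0,0,0,0,-0.8,0,0,0,0,0,-0.9,0,0,0,0,0,-1,0,0,0],
)

```text
time_s: 44.97
eef_pos: [0.6233, 0.0438, 0.2631]
ee_rot: [0.707, 0.707, 0.0, 0.0]
wrist_force: [0.3, -0.8, 0.7]
grip_width: 0.997
gripper_force: 0.0
```

Call:
move_arm(
  deltas=[0,0,-0.1,0,0,0,0,0,-0.2,0,0,0,0,0,-0.3,0,0,0,0,0,-0.35,0,0,0,-0.04,0,-0.35,0,0,0,-0.1,0,-0.35,0,0,0,-0.17,0,-0.35,0,0,0,-0.25,0,-0.35,0,0,0,-0.33,0,-0.35,0,0,0,-0.41,0,-0.35,0,0,0],
)

```text
time_s: 45.8
eef_pos: [0.6231, -0.0067, 0.3032]
ee_rot: [0.707, 0.707, -0.0, -0.0]
wrist_force: [-0.2, 0.2, -0.0]
grip_width: 0.997
gripper_force: 0.0
```

Call:
move_arm(
  deltas=[-0.09,0,0,0,0,0,-0.18,0,0,0,0,0,-0.27,0,0,0,0,0,-0.36,0,0,0,0,0,-0.45,0,0,0,0,0,-0.54,0,0,0,0,0,-0.63,0,0,0,0,0,-0.72,0,0,0,0,0,-0.81,0,0,0,0,0,-0.9,0,0,0,0,0],
)

```text
time_s: 46.63
eef_pos: [0.6234, -0.1145, 0.3039]
ee_rot: [0.707, 0.707, -0.0, 0.0]
wrist_force: [-0.6, 0.6, 0.0]
grip_width: 1.002
gripper_force: 0.0
```

Call:
move_arm(
  deltas=[-0.09,0,0,0,0,0,-0.18,0,0,0,0,0,-0.27,0,0,0,0,0,-0.36,0,0,0,0,0,-0.45,0,0,0,0,0,-0.54,0,0,0,0,0,-0.63,0,0,0,0,0,-0.72,0,0,0,0,0,-0.81,0,0,0,0,0,-0.86,0,0,0,0,0],
)

```text
time_s: 47.47
eef_pos: [0.6234, -0.2182, 0.3037]
ee_rot: [0.707, 0.707, -0.0, 0.0]
wrist_force: [0.2, -0.4, -0.4]
grip_width: 1.001
gripper_force: 0.0
```

Run:
```python
from h import *
from station import env
s=env.get_state();print(s["eef_pos"],s["wrist_force"])
for n in("scene","side","wrist"):
    X,_=snap(n,"t5"+n)
    for nm,y,z in(("tall",-.2165,(.215,.245)),("short",.043,(.178,.195)),("pump",-.0445,(.16,.2))):
        P=sel(X,(.623,.045),(y,.04),z)
        if len(P)>20:print(n,nm,len(P),cv2.minEnclosingCircle(P[:,:2].astype(np.float32)),P.mean(0))
    for nm,x,y in(("nailb",.597,.374),("pumice",.6,.2677),("bodyb",.442,.367)):
        P=sel(X,(x,.075),(y,.05),(.024,.06))
        if len(P)>20:print(n,nm,P.mean(0).round(3))
```

```text
[ 0.62339684 -0.21822952  0.30374632] [ 0.19793285 -0.43571428 -0.39392133]
scene tall 356 ((0.6247421503067017, -0.2168656885623932), 0.03430522605776787) [ 0.62889707 -0.21046743  0.22842304]
scene short 423 ((0.6255439519882202, 0.04267917200922966), 0.03226807340979576) [0.6275125  0.045961   0.18557364]
scene pump 293 ((0.6248222589492798, -0.039582639932632446), 0.029564417898654938) [ 0.63305636 -0.02412462  0.18049329]
scene nailb [0.598 0.377 0.031]
scene pumice [0.607 0.272 0.033]
scene bodyb [0.484 0.34  0.042]
side tall 633 ((0.6196163296699524, -0.21904593706130981), 0.032184720039367676) [ 0.61629959 -0.22184486  0.22771886]
side short 384 ((0.6209362745285034, 0.04221338778734207), 0.032031308859586716) [0.61922526 0.04060323 0.18346935]
side pump 266 ((0.6144617199897766, -0.047442518174648285), 0.02957208640873432) [ 0.60103614 -0.06129433  0.18024321]
side nailb [0.601 0.366 0.031]
side pumice [0.601 0.267 0.032]
side bodyb [0.471 0.331 0.039]
wrist tall 4989 ((0.6224215030670166, -0.21540604531764984), 0.03097759373486042) [ 0.62230133 -0.21393757  0.23045443]
wrist pump 900 ((0.6193540096282959, -0.051967065781354904), 0.0282564889639616) [ 0.62005629 -0.06716497  0.18118106]
```

The short beaker stands in cell 1 and the tall one in cell 4. The body brush has been knocked aside, so I'll re-measure it later. Next I'll grip the tall beaker and move it to cell 3.

Call:
move_arm(
  deltas=[0.01,0,0.06,0,0,0,0.01,0,0.12,0,0,0,0.01,0,0.18,0,0,0,0.01,0,0.24,0,0,0,0.01,0,0.3,0,0,0,0.01,0,0.36,0,0,0,0.01,0,0.42,0,0,0,0.01,0,0.48,0,0,0,0.01,0,0.53,0,0,0,0.01,0,0.574,0,0,0],
)

```text
time_s: 48.45
eef_pos: [0.6234, -0.2153, 0.2341]
ee_rot: [0.707, 0.707, -0.0, -0.0]
wrist_force: [0.4, 0.8, 0.6]
grip_width: 0.998
gripper_force: 0.0
```

Call:
move_arm(
  deltas=[0,0,0.06,0,0,0,0,0,0.12,0,0,0,0,0,0.18,0,0,0,0,0,0.24,0,0,0,0,0,0.3,0,0,0,0,0,0.36,0,0,0,0,0,0.42,0,0,0,0,0,0.48,0,0,0,0,0,0.53,0,0,0,0,0,0.574,0,0,0],
)

```text
time_s: 49.28
eef_pos: [0.6234, -0.2153, 0.1653]
ee_rot: [0.707, 0.707, -0.0, -0.0]
wrist_force: [0.1, -0.2, 0.4]
grip_width: 0.997
gripper_force: 0.0
```

Call:
move_arm(
  deltas=[0,0,0,0,0,0,0,0,0,0,0,0,0,0,0,0,0,0,0,0,0,0,0,0,0,0,0,0,0,0,0,0,0,0,0,0,0,0,0,0,0,0,0,0,0,0,0,0,0,0,0,0,0,0,0,0,0,0,0,0],
  hand=0,
)

```text
time_s: 50.12
eef_pos: [0.6237, -0.2156, 0.1667]
ee_rot: [0.707, 0.707, 0.0, 0.0]
wrist_force: [-1.9, 0.2, 3.4]
grip_width: 0.682
gripper_force: 30.0
```

Call:
move_arm(
  deltas=[0,0,-0.03,0,0,0,0,0,-0.08,0,0,0,0,0,-0.14,0,0,0,0,0,-0.2,0,0,0,0,0,-0.26,0,0,0,0,0,-0.32,0,0,0,0,0,-0.38,0,0,0,0,0,-0.43,0,0,0,0,0,-0.47,0,0,0,0,0,-0.5,0,0,0],
)

```text
time_s: 50.95
eef_pos: [0.6237, -0.2155, 0.227]
ee_rot: [0.707, 0.707, 0.0, 0.0]
wrist_force: [0.9, -0.1, -1.4]
grip_width: 0.678
gripper_force: 30.0
```

Call:
move_arm(
  deltas=[0.04,0,0,0,0,0,0.1,0,0,0,0,0,0.18,0,0,0,0,0,0.27,0,0,0,0,0,0.36,0,0,0,0,0,0.45,0,0,0,0,0,0.54,0,0,0,0,0,0.62,0,0,0,0,0,0.68,0,0,0,0,0,0.73,0,0,0,0,0],
)

```text
time_s: 51.78
eef_pos: [0.6235, -0.1267, 0.2262]
ee_rot: [0.707, 0.708, 0.0, 0.0]
wrist_force: [-0.8, 0.2, -1.3]
grip_width: 0.681
gripper_force: 30.0
```

Call:
move_arm(
  deltas=[0,0,0.08,0,0,0,0,0,0.16,0,0,0,0,0,0.24,0,0,0,0,0,0.31,0,0,0,0,0,0.37,0,0,0,0,0,0.42,0,0,0,0,0,0.45,0,0,0,0,0,0.475,0,0,0,0,0,0.49,0,0,0,0,0,0.497,0,0,0],
)

```text
time_s: 52.62
eef_pos: [0.6235, -0.1279, 0.1667]
ee_rot: [0.707, 0.707, -0.0, 0.0]
wrist_force: [-0.8, 1.1, 0.8]
grip_width: 0.68
gripper_force: 30.0
```

Call:
move_arm(
  deltas=[0,0,0,0,0,0,0,0,0,0,0,0,0,0,0,0,0,0,0,0,0,0,0,0,0,0,0,0,0,0,0,0,0,0,0,0,0,0,0,0,0,0,0,0,0,0,0,0,0,0,0,0,0,0,0,0,0,0,0,0],
  hand=1,
)

```text
time_s: 53.45
eef_pos: [0.6235, -0.1278, 0.1665]
ee_rot: [0.707, 0.707, 0.0, 0.0]
wrist_force: [0.4, -0.7, -0.4]
grip_width: 1.0
gripper_force: 0.0
```

Call:
move_arm(
  deltas=[0,0,-0.1,0,0,0,0,0,-0.2,0,0,0,0,0,-0.3,0,0,0,0,0,-0.4,0,0,0,0,0,-0.5,0,0,0,0,0,-0.6,0,0,0,0,0,-0.7,0,0,0,0,0,-0.8,0,0,0,0,0,-0.9,0,0,0,0,0,-1,0,0,0],
)

```text
time_s: 54.28
eef_pos: [0.6234, -0.1278, 0.2877]
ee_rot: [0.707, 0.707, 0.0, 0.0]
wrist_force: [0.7, -0.8, 0.7]
grip_width: 0.996
gripper_force: 0.0
```

Call:
move_arm(
  deltas=[0,-0.08,-0.07,0,0,0,0,-0.16,-0.14,0,0,0,0,-0.25,-0.17,0,0,0,0.08,-0.34,-0.17,0,0,0,0.18,-0.43,-0.17,0,0,0,0.3,-0.52,-0.17,0,0,0,0.42,-0.6,-0.17,0,0,0,0.54,-0.67,-0.17,0,0,0,0.66,-0.73,-0.17,0,0,0,0.78,-0.78,-0.17,0,0,0],
)

```text
time_s: 55.12
eef_pos: [0.5293, -0.0334, 0.3074]
ee_rot: [0.707, 0.707, 0.0, 0.0]
wrist_force: [-0.5, 0.2, 1.4]
grip_width: 1.0
gripper_force: 0.0
```

Call:
move_arm(
  deltas=[0.1,0,0,0,0,0,0.2,0,0,0,0,0,0.3,0,0,0,0,0,0.4,0,0,0,0,0,0.5,0,0,0,0,0,0.6,0,0,0,0,0,0.7,0,0,0,0,0,0.8,0,0,0,0,0,0.9,0,0,0,0,0,1,0,0,0,0,0],
)

```text
time_s: 55.95
eef_pos: [0.5297, 0.087, 0.3069]
ee_rot: [0.707, 0.707, -0.0, -0.0]
wrist_force: [-0.2, 0.4, 0.4]
grip_width: 1.004
gripper_force: 0.0
```

Call:
move_arm(
  deltas=[0.1,0,0,0,0,-0.05,0.2,0,0,0,0,-0.1,0.3,0,0,0,0,-0.15,0.4,0,0,0,0,-0.2,0.5,0,0,0,0,-0.25,0.6,0,0,0,0,-0.3,0.7,0,0,0,0,-0.35,0.8,0,0,0,0,-0.4,0.9,0,0,0,0,-0.45,1,0,0,0,0,-0.5],
)

```text
time_s: 56.78
eef_pos: [0.5294, 0.207, 0.3069]
ee_rot: [0.381, 0.925, -0.0, -0.0]
wrist_force: [-0.7, 0.4, -0.8]
grip_width: 0.996
gripper_force: 0.0
```

Call:
move_arm(
  deltas=[0.05,0.05,0,0,0,-0.05,0.1,0.1,0,0,0,-0.1,0.15,0.15,0,0,0,-0.15,0.2,0.2,0,0,0,-0.2,0.25,0.25,0,0,0,-0.25,0.3,0.3,0,0,0,-0.3,0.35,0.35,0,0,0,-0.35,0.4,0.4,0,0,0,-0.4,0.45,0.45,0,0,0,-0.45,0.5,0.5,0,0,0,-0.5],
)

```text
time_s: 57.62
eef_pos: [0.5293, 0.2917, 0.3068]
ee_rot: [-0.002, 1.0, -0.0, -0.0]
wrist_force: [0.8, 0.3, 0.2]
grip_width: 0.999
gripper_force: 0.0
```

```bash
cat >> h.py <<'E'
def rects(X,zmin,zmax,x=(.52,.2),y=(.3,.17),S=500,amin=150):
    P=sel(X,x,y,(zmin,zmax))
    r=((P[:,0]-x[0]+x[1])*S).astype(int);c=((P[:,1]-y[0]+y[1])*S).astype(int)
    m=np.zeros((int(2*x[1]*S)+2,int(2*y[1]*S)+2),np.uint8);m[r,c]=255
    m=cv2.morphologyEx(m,cv2.MORPH_CLOSE,np.ones((5,5)))
    n,L=cv2.connectedComponents(m)
    lab=L[r,c];o=[]
    for k in range(1,n):
        Q=P[lab==k]
        if (L==k).sum()<amin:continue
        (cx,cy),(w,h),a=cv2.minAreaRect(Q[:,:2].astype(np.float32))
        b=cv2.boxPoints(((cx,cy),(w,h),a));e=[b[1]-b[0],b[2]-b[1]];e=max(e,key=np.linalg.norm)
        yaw=(np.degrees(np.arctan2(e[1],e[0]))+90)%180-90
        o.append((round(cx,4),round(cy,4),round(max(w,h),4),round(min(w,h),4),round(yaw,1),round(float(np.percentile(Q[:,2],95)),4)))
    return o
E
python3 - <<'E'
from h import *
from station import env
s=env.get_state();print(s["eef_pos"],s["ee_rot"],s["joint_pos"].round(2) if hasattr(s["joint_pos"],"round") else s["joint_pos"])
for n in("scene","side","wrist"):
    X,_=snap(n,"b_"+n)
    print(n);[print("  ",r) for r in rects(X,.024,.07)]
    print(" bars",rects(X,.036,.06,amin=60))
    for nm,y,z in(("tall",-.128,(.215,.245)),("short",.043,(.178,.195)),("pump",-.0445,(.16,.2))):
        P=sel(X,(.623,.045),(y,.04),z)
        if len(P)>20:print(n,nm,len(P),cv2.minEnclosingCircle(P[:,:2].astype(np.float32)),P.mean(0))
E
```

```text
[0.52930188 0.29167851 0.30676636] [-2.32242146e-03  9.99997302e-01 -6.86238812e-06 -5.69918802e-05] [ 0.3   0.19  1.38  0.    1.57 -1.27]
scene
   (0.4605, 0.2051, 0.0967, 0.0416, np.float32(70.4), 0.0335)
   (0.4814, 0.3404, 0.0898, 0.0469, np.float32(19.4), 0.0486)
   (0.5957, 0.3752, 0.0949, 0.0428, np.float32(12.7), 0.0331)
   (0.6044, 0.2688, 0.0904, 0.0485, np.float32(-11.1), 0.037)
   (0.6873, 0.352, 0.0916, 0.0654, np.float32(90.0), 0.069)
 bars [(0.4786, 0.3367, 0.0736, 0.0203, np.float32(17.2), 0.0487), (0.6032, 0.2694, 0.073, 0.0317, np.float32(-11.1), 0.038)]
scene tall 371 ((0.6252968311309814, -0.12964466214179993), 0.032370422035455704) [ 0.62993793 -0.12420262  0.22899138]
scene short 420 ((0.6264370679855347, 0.04325702413916588), 0.031856101006269455) [0.62733938 0.04623452 0.18560775]
scene pump 292 ((0.6247217059135437, -0.03980199247598648), 0.02961353026330471) [ 0.63295771 -0.02403365  0.18006286]
side
   (0.4543, 0.2046, 0.096, 0.0418, np.float32(70.3), 0.0315)
   (0.4731, 0.3344, 0.0726, 0.0225, np.float32(15.4), 0.0465)
   (0.5904, 0.374, 0.0933, 0.0472, np
[... 548 characters left out ...]
-0.04849695414304733), 0.029501551762223244) [ 0.60134703 -0.06143076  0.18025826]
wrist
   (0.4564, 0.2078, 0.095, 0.0419, np.float32(70.2), 0.032)
   (0.475, 0.3409, 0.0736, 0.0299, np.float32(10.1), 0.0478)
   (0.5917, 0.3779, 0.094, 0.0422, np.float32(13.0), 0.0321)
   (0.5988, 0.2713, 0.0896, 0.0479, np.float32(-10.3), 0.0359)
   (0.6748, 0.3543, 0.0916, 0.0486, np.float32(-89.8), 0.0679)
 bars [(0.4754, 0.3397, 0.0733, 0.0202, np.float32(17.3), 0.0478), (0.6004, 0.2708, 0.0722, 0.0297, np.float32(-8.2), 0.0369), (0.668, 0.3503, 0.0885, 0.0342, np.float32(-82.1), 0.0592)]
wrist short 221 ((0.5975755453109741, 0.04790771007537842), 0.018079617992043495) [0.59430098 0.04954628 0.18335681]
```

View pics/b_wrist.png

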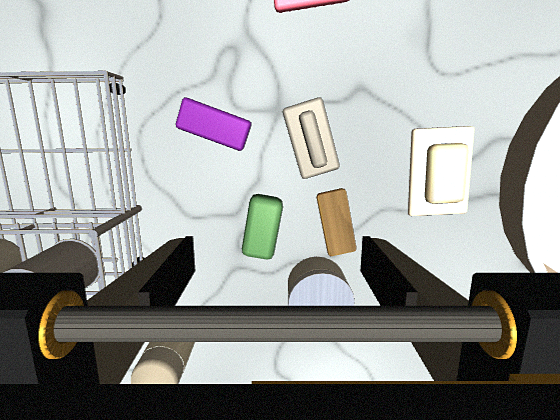

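The wrist view shows the pumice (263,227), the wooden nail brush (336,222) and the body brush (311,138) with its bar. The purple (214,124) and pink (312,5) look-alikes stay put, and there is no nail file. "Nail brush" could mean the brown one at (336,222), purple or pink; only the brown one is wooden, and this clear view confirms it. Three-camera means:
- Pumice (0.600, 0.268), yaw -10.6°.
- Nail brush (0.593, 0.3755), yaw 13°.
- Body brush bar (0.4757, 0.337), yaw 17.3°.

I'll take the pumice first.

Call:
move_arm(
  deltas=[-0.06,-0.02,0.09,0,0,0.012,-0.12,-0.04,0.18,0,0,0.024,-0.18,-0.06,0.27,0,0,0.036,-0.24,-0.08,0.36,0,0,0.048,-0.3,-0.1,0.45,0,0,0.06,-0.36,-0.12,0.54,0,0,0.072,-0.42,-0.14,0.63,0,0,0.084,-0.48,-0.16,0.72,0,0,0.096,-0.54,-0.18,0.81,0,0,0.108,-0.589,-0.197,0.9,0,0,0.118],
)

```text
time_s: 58.6
eef_pos: [0.6011, 0.2667, 0.1977]
ee_rot: [0.093, 0.996, -0.0, 0.0]
wrist_force: [-0.3, 0.1, -0.5]
grip_width: 1.001
gripper_force: 0.0
```

Call:
move_arm(
  deltas=[0,0,0.1,0,0,0,0,0,0.2,0,0,0,0,0,0.3,0,0,0,0,0,0.4,0,0,0,0,0,0.5,0,0,0,0,0,0.6,0,0,0,0,0,0.7,0,0,0,0,0,0.8,0,0,0,0,0,0.9,0,0,0,0,0,1,0,0,0],
)

```text
time_s: 59.43
eef_pos: [0.6002, 0.267, 0.0777]
ee_rot: [0.092, 0.996, 0.0, 0.0]
wrist_force: [-0.1, -0.6, 0.0]
grip_width: 1.001
gripper_force: 0.0
```

Call:
move_arm(
  deltas=[0,0,0.08,0,0,0,0,0,0.16,0,0,0,0,0,0.24,0,0,0,0,0,0.32,0,0,0,0,0,0.4,0,0,0,0,0,0.46,0,0,0,0,0,0.51,0,0,0,0,0,0.55,0,0,0,0,0,0.57,0,0,0,0,0,0.585,0,0,0],
)

```text
time_s: 60.27
eef_pos: [0.6003, 0.267, 0.0085]
ee_rot: [0.092, 0.996, 0.0, 0.0]
wrist_force: [-0.0, -0.5, 0.3]
grip_width: 1.0
gripper_force: 0.0
```

Call:
move_arm(
  deltas=[0,0,0,0,0,0,0,0,0,0,0,0,0,0,0,0,0,0,0,0,0,0,0,0,0,0,0,0,0,0,0,0,0,0,0,0,0,0,0,0,0,0,0,0,0,0,0,0,0,0,0,0,0,0,0,0,0,0,0,0],
  hand=0,
)

```text
time_s: 61.1
eef_pos: [0.6004, 0.2671, 0.0089]
ee_rot: [0.092, 0.996, 0.0, 0.0]
wrist_force: [0.7, 0.7, 0.9]
grip_width: 0.516
gripper_force: 30.0
```

Call:
move_arm(
  deltas=[0,0,0,0,0,0,0,0,0,0,0,0,0,0,-0.03,0,0,0,0,0,-0.08,0,0,0,0,0,-0.16,0,0,0,0,0,-0.26,0,0,0,0,0,-0.38,0,0,0,0,0,-0.5,0,0,0,0,0,-0.63,0,0,0,0,0,-0.75,0,0,0],
)

```text
time_s: 61.93
eef_pos: [0.6009, 0.2672, 0.1014]
ee_rot: [0.092, 0.996, 0.0, 0.001]
wrist_force: [0.0, 0.5, -1.2]
grip_width: 0.518
gripper_force: 30.0
```

Call:
move_arm(
  deltas=[0.085,-0.067,-0.01,0,0,-0.012,0.17,-0.133,-0.02,0,0,-0.024,0.255,-0.2,-0.03,0,0,-0.036,0.34,-0.267,-0.04,0,0,-0.048,0.425,-0.333,-0.05,0,0,-0.06,0.51,-0.4,-0.06,0,0,-0.072,0.595,-0.467,-0.07,0,0,-0.084,0.68,-0.533,-0.08,0,0,-0.096,0.766,-0.6,-0.09,0,0,-0.108,0.851,-0.667,-0.1,0,0,-0.118],
)

```text
time_s: 62.77
eef_pos: [0.4851, 0.2069, 0.1121]
ee_rot: [-0.001, 1.0, 0.0, 0.001]
wrist_force: [-0.6, 0.5, -1.0]
grip_width: 0.522
gripper_force: 30.0
```

Call:
move_arm(
  deltas=[0,-0.081,0,0,0,0,0,-0.162,0,0,0,0,0,-0.243,0,0,0,0,0,-0.324,0,0,0,0,0,-0.405,0,0,0,0,0,-0.487,0,0,0,0,0,-0.568,0,0,0,0,0,-0.649,0,0,0,0,0,-0.73,0,0,0,0,0,-0.811,0,0,0,0],
)

```text
time_s: 63.6
eef_pos: [0.4852, 0.1087, 0.1106]
ee_rot: [-0.0, 1.0, -0.0, -0.0]
wrist_force: [0.9, 0.1, -0.2]
grip_width: 0.523
gripper_force: 30.0
```

Call:
move_arm(
  deltas=[0,-0.081,0,0,0,0,0,-0.162,0,0,0,0,0,-0.243,0,0,0,0,0,-0.324,0,0,0,0,0,-0.405,0,0,0,0,0,-0.487,0,0,0,0,0,-0.568,0,0,0,0,0,-0.649,0,0,0,0,0,-0.73,0,0,0,0,0,-0.811,0,0,0,0],
)

```text
time_s: 64.43
eef_pos: [0.4853, 0.0114, 0.1107]
ee_rot: [-0.0, 1.0, -0.0, -0.0]
wrist_force: [0.7, 0.5, -1.2]
grip_width: 0.522
gripper_force: 30.0
```

Call:
move_arm(
  deltas=[0,-0.081,0,0,0,0,0,-0.162,0,0,0,0,0,-0.243,0,0,0,0,0,-0.324,0,0,0,0,0,-0.405,0,0,0,0,0,-0.487,0,0,0,0,0,-0.568,0,0,0,0,0,-0.649,0,0,0,0,0,-0.73,0,0,0,0,0,-0.811,0,0,0,0],
)

```text
time_s: 65.27
eef_pos: [0.4854, -0.0859, 0.1107]
ee_rot: [-0.0, 1.0, 0.0, 0.0]
wrist_force: [-0.6, -0.3, -1.3]
grip_width: 0.523
gripper_force: 30.0
```

Call:
move_arm(
  deltas=[0,0,0.09,0,0,0,0,0,0.18,0,0,0,0,0,0.27,0,0,0,0,0,0.36,0,0,0,0,0,0.44,0,0,0,0,0,0.51,0,0,0,0,0,0.56,0,0,0,0,0,0.595,0,0,0,0,0,0.615,0,0,0,0,0,0.625,0,0,0],
)

```text
time_s: 66.1
eef_pos: [0.4854, -0.0848, 0.0355]
ee_rot: [-0.0, 1.0, 0.0, -0.0]
wrist_force: [0.9, 0.2, 0.0]
grip_width: 0.519
gripper_force: 30.0
```

Call:
move_arm(
  deltas=[0,0,0.003,0,0,0,0,0,0.006,0,0,0,0,0,0.009,0,0,0,0,0,0.012,0,0,0,0,0,0.012,0,0,0,0,0,0.012,0,0,0,0,0,0.012,0,0,0,0,0,0.012,0,0,0,0,0,0.012,0,0,0,0,0,0.012,0,0,0],
)

```text
time_s: 66.93
eef_pos: [0.4854, -0.0849, 0.0343]
ee_rot: [-0.0, 1.0, -0.0, 0.0]
wrist_force: [0.7, -0.5, -1.2]
grip_width: 0.524
gripper_force: 30.0
```

Call:
move_arm(
  deltas=[0,0,0,0,0,0,0,0,0,0,0,0,0,0,0,0,0,0,0,0,-0.06,0,0,0,0,0,-0.16,0,0,0,0,0,-0.28,0,0,0,0,0,-0.4,0,0,0,0,0,-0.53,0,0,0,0,0,-0.66,0,0,0,0,0,-0.8,0,0,0],
  hand=0.65,
)

```text
time_s: 67.77
eef_pos: [0.4853, -0.0848, 0.1314]
ee_rot: [-0.0, 1.0, -0.0, 0.0]
wrist_force: [0.3, -0.6, -0.1]
grip_width: 0.649
gripper_force: 0.0
```

Call:
move_arm(
  deltas=[0,0.096,0,0,0,0,0,0.192,0,0,0,0,0,0.288,0,0,0,0,0,0.384,0,0,0,0,0,0.48,0,0,0,0,0,0.576,0,0,0,0,0,0.672,0,0,0,0,0,0.768,0,0,0,0,0,0.864,0,0,0,0,0,0.96,0,0,0,0],
  hand=1,
)

```text
time_s: 68.6
eef_pos: [0.4853, 0.0315, 0.1302]
ee_rot: [-0.0, 1.0, 0.0, -0.0]
wrist_force: [0.0, 1.3, -0.0]
grip_width: 1.001
gripper_force: 0.0
```

Call:
move_arm(
  deltas=[0,0.096,-0.05,0,0,0,0,0.192,-0.1,0,0,0,0,0.288,-0.2,0,0,0,0,0.384,-0.3,0,0,0,0,0.48,-0.4,0,0,0,0,0.576,-0.5,0,0,0,0,0.672,-0.6,0,0,0,0,0.768,-0.7,0,0,0,0,0.864,-0.8,0,0,0,0,0.96,-0.9,0,0,0],
)

```text
time_s: 69.43
eef_pos: [0.4852, 0.1467, 0.2395]
ee_rot: [-0.0, 1.0, -0.0, 0.0]
wrist_force: [-0.3, -0.4, -0.2]
grip_width: 1.0
gripper_force: 0.0
```

Call:
move_arm(
  deltas=[0,0.096,0,0,0,0,0,0.192,0,0,0,0,0,0.288,0,0,0,0,0,0.384,0,0,0,0,0,0.48,0,0,0,0,0,0.576,0,0,0,0,0,0.672,0,0,0,0,0,0.768,0,0,0,0,0,0.864,0,0,0,0,0,0.96,0,0,0,0],
)

```text
time_s: 70.27
eef_pos: [0.4851, 0.2619, 0.2382]
ee_rot: [-0.0, 1.0, -0.0, -0.0]
wrist_force: [-0.4, -0.1, 0.5]
grip_width: 1.0
gripper_force: 0.0
```

Call:
move_arm(
  deltas=[-0.09,0.096,0,0,0,-0.0144,-0.18,0.192,0,0,0,-0.0288,-0.27,0.288,0,0,0,-0.0432,-0.36,0.384,0,0,0,-0.0576,-0.45,0.48,0,0,0,-0.072,-0.54,0.576,0,0,0,-0.0864,-0.63,0.672,0,0,0,-0.1008,-0.72,0.768,0,0,0,-0.1152,-0.81,0.864,0,0,0,-0.1296,-0.9,0.96,0,0,0,-0.144],
)

```text
time_s: 71.1
eef_pos: [0.5934, 0.3773, 0.2379]
ee_rot: [-0.114, 0.994, -0.0, -0.0]
wrist_force: [-0.0, 0.4, 0.2]
grip_width: 1.002
gripper_force: 0.0
```

Run:
```python
from h import *
from station import env
s=env.get_state();print(s["eef_pos"],s["ee_rot"])
for n in("scene","side","wrist"):
    X,_=snap(n,"d_"+n)
    print(n);[print("  ",r) for r in rects(X,.024,.07)]
    print(" bars",rects(X,.036,.06,amin=60))
    print(" caddy",rects(X,.04,.075,x=(.485,.065),y=(-.085,.08)))
```

```text
[0.59335246 0.37726265 0.23787405] [-1.13787692e-01  9.93505077e-01 -4.73772909e-05 -1.43943099e-04]
scene
   (0.4662, 0.2195, 0.0654, 0.0424, np.float32(71.8), 0.0334)
   (0.4852, 0.3372, 0.087, 0.0448, np.float32(23.7), 0.0487)
   (0.5958, 0.375, 0.0957, 0.0425, np.float32(12.9), 0.0331)
   (0.6875, 0.3515, 0.0919, 0.0648, np.float32(-89.9), 0.069)
 bars [(0.4789, 0.3368, 0.0754, 0.0202, np.float32(17.5), 0.0488)]
 caddy [(0.4861, -0.0847, 0.0833, 0.0486, np.float32(0.8), 0.0622)]
side
   (0.4541, 0.2035, 0.0948, 0.0414, np.float32(69.4), 0.0314)
   (0.4702, 0.334, 0.0823, 0.0219, np.float32(18.7), 0.0464)
   (0.5894, 0.3738, 0.0956, 0.0427, np.float32(14.5), 0.0311)
   (0.6841, 0.3484, 0.0953, 0.0721, np.float32(-87.2), 0.0673)
 bars [(0.4741, 0.3363, 0.0722, 0.021, np.float32(15.9), 0.0466), (0.6744, 0.3247, 0.0846, 0.0363, np.float32(-36.2), 0.0593)]
 caddy [(0.4807, -0.0877, 0.0903, 0.0479, np.float32(-0.9), 0.0601)]
wrist
   (0.4566, 0.2085, 0.094, 0.042, np.float32(70.2), 0.0319)
   (0.4799, 0.3382, 0.0824, 0.0329, np.float32(14.6), 0.0476)
   (0.5927, 0.3781, 0.0942, 0.0419, np.float32(12.7), 0.0319)
   (0.6852, 0.3542, 0.0911, 0.0696, np.float32(90.0), 0.0679)
 bars [(0.4753, 0.3396, 0.0737, 0.02, np.float32(17.2), 0.0476), (0.6634, 0.3522, 0.0817, 0.0257, np.float32(-86.8), 0.0592)]
 caddy []
```

The pumice lies flat in the tier, with its top at 0.060. Next I'll descend onto the nail brush.

Call:
move_arm(
  deltas=[0,0,0.1,0,0,0,0,0,0.2,0,0,0,0,0,0.3,0,0,0,0,0,0.4,0,0,0,0,0,0.5,0,0,0,0,0,0.6,0,0,0,0,0,0.7,0,0,0,0,0,0.8,0,0,0,0,0,0.9,0,0,0,0,0,1,0,0,0],
)

```text
time_s: 72.08
eef_pos: [0.593, 0.376, 0.117]
ee_rot: [-0.113, 0.994, -0.0, -0.0]
wrist_force: [0.0, 0.5, 0.6]
grip_width: 1.002
gripper_force: 0.0
```

Call:
move_arm(
  deltas=[0,0,0.12,0,0,0,0,0,0.24,0,0,0,0,0,0.36,0,0,0,0,0,0.48,0,0,0,0,0,0.6,0,0,0,0,0,0.7,0,0,0,0,0,0.79,0,0,0,0,0,0.86,0,0,0,0,0,0.9,0,0,0,0,0,0.915,0,0,0],
)

```text
time_s: 72.92
eef_pos: [0.5927, 0.3758, 0.0074]
ee_rot: [-0.113, 0.994, -0.0, -0.001]
wrist_force: [0.9, 0.2, -0.1]
grip_width: 0.998
gripper_force: 0.0
```

Call:
move_arm(
  deltas=[0,0,0,0,0,0,0,0,0,0,0,0,0,0,0,0,0,0,0,0,0,0,0,0,0,0,0,0,0,0,0,0,0,0,0,0,0,0,0,0,0,0,0,0,0,0,0,0,0,0,0,0,0,0,0,0,0,0,0,0],
  hand=0,
)

```text
time_s: 73.75
eef_pos: [0.593, 0.376, 0.0085]
ee_rot: [-0.113, 0.994, 0.0, -0.0]
wrist_force: [-1.4, 0.2, 0.2]
grip_width: 0.434
gripper_force: 30.0
```

Call:
move_arm(
  deltas=[0,0,0,0,0,0,0,0,0,0,0,0,0,0,-0.03,0,0,0,0,0,-0.08,0,0,0,0,0,-0.16,0,0,0,0,0,-0.26,0,0,0,0,0,-0.38,0,0,0,0,0,-0.51,0,0,0,0,0,-0.65,0,0,0,0,0,-0.8,0,0,0],
)

```text
time_s: 74.58
eef_pos: [0.5933, 0.3761, 0.1068]
ee_rot: [-0.113, 0.994, 0.0, 0.001]
wrist_force: [0.7, 0.2, -1.5]
grip_width: 0.428
gripper_force: 30.0
```

Call:
move_arm(
  deltas=[0.098,-0.029,-0.01,0,0,0.0144,0.196,-0.057,-0.02,0,0,0.0288,0.294,-0.086,-0.03,0,0,0.0432,0.392,-0.114,-0.04,0,0,0.0576,0.49,-0.143,-0.05,0,0,0.072,0.589,-0.172,-0.06,0,0,0.0864,0.687,-0.2,-0.07,0,0,0.1008,0.785,-0.229,-0.08,0,0,0.1152,0.883,-0.257,-0.09,0,0,0.1296,0.981,-0.286,-0.1,0,0,0.144],
)

```text
time_s: 75.42
eef_pos: [0.4862, 0.3161, 0.1184]
ee_rot: [0.0, 1.0, 0.0, 0.001]
wrist_force: [0.0, -0.1, -1.4]
grip_width: 0.435
gripper_force: 30.0
```

Call:
move_arm(
  deltas=[0,-0.083,0,0,0,0,0,-0.167,0,0,0,0,0,-0.25,0,0,0,0,0,-0.334,0,0,0,0,0,-0.417,0,0,0,0,0,-0.501,0,0,0,0,0,-0.584,0,0,0,0,0,-0.668,0,0,0,0,0,-0.751,0,0,0,0,0,-0.835,0,0,0,0],
)

```text
time_s: 76.25
eef_pos: [0.4861, 0.2148, 0.1164]
ee_rot: [-0.0, 1.0, -0.0, -0.0]
wrist_force: [0.6, -0.2, -0.5]
grip_width: 0.434
gripper_force: 30.0
```

Call:
move_arm(
  deltas=[0,-0.083,0,0,0,0,0,-0.167,0,0,0,0,0,-0.25,0,0,0,0,0,-0.334,0,0,0,0,0,-0.417,0,0,0,0,0,-0.501,0,0,0,0,0,-0.584,0,0,0,0,0,-0.668,0,0,0,0,0,-0.751,0,0,0,0,0,-0.835,0,0,0,0],
)

```text
time_s: 77.08
eef_pos: [0.4862, 0.1147, 0.1164]
ee_rot: [-0.0, 1.0, 0.0, 0.0]
wrist_force: [0.4, 0.3, -1.0]
grip_width: 0.428
gripper_force: 30.0
```

Call:
move_arm(
  deltas=[0,-0.083,0,0,0,0,0,-0.167,0,0,0,0,0,-0.25,0,0,0,0,0,-0.334,0,0,0,0,0,-0.417,0,0,0,0,0,-0.501,0,0,0,0,0,-0.584,0,0,0,0,0,-0.668,0,0,0,0,0,-0.751,0,0,0,0,0,-0.835,0,0,0,0],
)

```text
time_s: 77.92
eef_pos: [0.4862, 0.0145, 0.1164]
ee_rot: [-0.0, 1.0, 0.0, -0.0]
wrist_force: [-0.6, 0.5, -0.1]
grip_width: 0.434
gripper_force: 30.0
```

Call:
move_arm(
  deltas=[0,-0.083,0,0,0,0,0,-0.167,0,0,0,0,0,-0.25,0,0,0,0,0,-0.334,0,0,0,0,0,-0.417,0,0,0,0,0,-0.501,0,0,0,0,0,-0.584,0,0,0,0,0,-0.668,0,0,0,0,0,-0.751,0,0,0,0,0,-0.835,0,0,0,0],
)

```text
time_s: 78.75
eef_pos: [0.4863, -0.0857, 0.1165]
ee_rot: [-0.0, 1.0, -0.0, 0.0]
wrist_force: [0.3, -1.5, -1.2]
grip_width: 0.433
gripper_force: 30.0
```

Call:
move_arm(
  deltas=[0,-0.083,0,0,0,0,0,-0.167,0,0,0,0,0,-0.25,0,0,0,0,0,-0.334,0,0,0,0,0,-0.417,0,0,0,0,0,-0.501,0,0,0,0,0,-0.584,0,0,0,0,0,-0.668,0,0,0,0,0,-0.751,0,0,0,0,0,-0.835,0,0,0,0],
)

```text
time_s: 79.58
eef_pos: [0.4864, -0.1859, 0.1164]
ee_rot: [-0.0, 1.0, -0.0, 0.0]
wrist_force: [-0.9, -0.0, -1.2]
grip_width: 0.433
gripper_force: 30.0
```

Call:
move_arm(
  deltas=[0,0,0.09,0,0,0,0,0,0.18,0,0,0,0,0,0.27,0,0,0,0,0,0.36,0,0,0,0,0,0.45,0,0,0,0,0,0.54,0,0,0,0,0,0.61,0,0,0,0,0,0.65,0,0,0,0,0,0.67,0,0,0,0,0,0.68,0,0,0],
)

```text
time_s: 80.42
eef_pos: [0.4864, -0.1849, 0.0345]
ee_rot: [-0.0, 1.0, 0.0, -0.0]
wrist_force: [0.1, -0.3, -0.2]
grip_width: 0.435
gripper_force: 30.0
```

Call:
move_arm(
  deltas=[0,0,0.003,0,0,0,0,0,0.006,0,0,0,0,0,0.009,0,0,0,0,0,0.012,0,0,0,0,0,0.012,0,0,0,0,0,0.012,0,0,0,0,0,0.012,0,0,0,0,0,0.012,0,0,0,0,0,0.012,0,0,0,0,0,0.012,0,0,0],
)

```text
time_s: 81.25
eef_pos: [0.4865, -0.185, 0.0335]
ee_rot: [-0.0, 1.0, -0.0, 0.0]
wrist_force: [0.5, 1.6, 1.2]
grip_width: 0.43
gripper_force: 30.0
```

Call:
move_arm(
  deltas=[0,0,0,0,0,0,0,0,0,0,0,0,0,0,0,0,0,0,0,0,-0.06,0,0,0,0,0,-0.16,0,0,0,0,0,-0.28,0,0,0,0,0,-0.4,0,0,0,0,0,-0.53,0,0,0,0,0,-0.66,0,0,0,0,0,-0.8,0,0,0],
  hand=0.56,
)

```text
time_s: 82.08
eef_pos: [0.4866, -0.185, 0.1314]
ee_rot: [-0.0, 1.0, -0.0, 0.0]
wrist_force: [0.4, 1.1, 0.4]
grip_width: 0.562
gripper_force: 0.0
```

Call:
move_arm(
  deltas=[0,0.087,-0.09,0,0,0,0,0.174,-0.18,0,0,0,0,0.261,-0.27,0,0,0,0,0.348,-0.36,0,0,0,0,0.435,-0.45,0,0,0,0,0.522,-0.54,0,0,0,0,0.609,-0.63,0,0,0,0,0.696,-0.72,0,0,0,0,0.783,-0.81,0,0,0,0,0.87,-0.9,0,0,0],
)

```text
time_s: 82.92
eef_pos: [0.4863, -0.0794, 0.2385]
ee_rot: [-0.0, 1.0, 0.0, -0.0]
wrist_force: [-0.8, 0.3, -0.6]
grip_width: 0.558
gripper_force: 0.0
```

Call:
move_arm(
  deltas=[0,0.087,0,0,0,0,0,0.174,0,0,0,0,0,0.261,0,0,0,0,0,0.348,0,0,0,0,0,0.435,0,0,0,0,0,0.522,0,0,0,0,0,0.609,0,0,0,0,0,0.696,0,0,0,0,0,0.783,0,0,0,0,0,0.87,0,0,0,0],
)

```text
time_s: 83.75
eef_pos: [0.4863, 0.0249, 0.2374]
ee_rot: [-0.0, 1.0, -0.0, 0.0]
wrist_force: [0.2, -0.1, 0.5]
grip_width: 0.555
gripper_force: 0.0
```

Call:
move_arm(
  deltas=[0,0.087,0,0,0,0,0,0.174,0,0,0,0,0,0.261,0,0,0,0,0,0.348,0,0,0,0,0,0.435,0,0,0,0,0,0.522,0,0,0,0,0,0.609,0,0,0,0,0,0.696,0,0,0,0,0,0.783,0,0,0,0,0,0.87,0,0,0,0],
)

```text
time_s: 84.58
eef_pos: [0.4862, 0.1293, 0.2374]
ee_rot: [-0.0, 1.0, -0.0, -0.0]
wrist_force: [0.2, 0.3, -0.4]
grip_width: 0.558
gripper_force: 0.0
```

Call:
move_arm(
  deltas=[0,0.087,0,0,0,0,0,0.174,0,0,0,0,0,0.261,0,0,0,0,0,0.348,0,0,0,0,0,0.435,0,0,0,0,0,0.522,0,0,0,0,0,0.609,0,0,0,0,0,0.696,0,0,0,0,0,0.783,0,0,0,0,0,0.87,0,0,0,0],
)

```text
time_s: 85.42
eef_pos: [0.4861, 0.2337, 0.2374]
ee_rot: [-0.0, 1.0, -0.0, -0.0]
wrist_force: [-0.5, -0.0, -0.5]
grip_width: 0.56
gripper_force: 0.0
```

Call:
move_arm(
  deltas=[0.009,0.087,0,0,0,-0.0192,0.018,0.174,0,0,0,-0.0384,0.027,0.261,0,0,0,-0.0576,0.036,0.348,0,0,0,-0.0768,0.045,0.435,0,0,0,-0.096,0.054,0.522,0,0,0,-0.1152,0.063,0.609,0,0,0,-0.1344,0.072,0.696,0,0,0,-0.1536,0.081,0.783,0,0,0,-0.1728,0.09,0.87,0,0,0,-0.192],
)

```text
time_s: 86.25
eef_pos: [0.4751, 0.3381, 0.2374]
ee_rot: [-0.152, 0.988, -0.0, -0.0]
wrist_force: [0.1, -1.2, 0.3]
grip_width: 0.556
gripper_force: 0.0
```

Run:
```python
from h import *
from station import env
s=env.get_state();print(s["eef_pos"],s["ee_rot"])
for n in("scene","side","wrist"):
    X,_=snap(n,"e_"+n)
    print(n," bars",rects(X,.036,.06,x=(.48,.1),y=(.34,.1),amin=60))
    print(" caddy",rects(X,.04,.075,x=(.485,.065),y=(-.13,.11)))
```

```text
[0.47510144 0.33810167 0.23738239] [-1.52117171e-01  9.88362467e-01 -1.92111798e-05 -1.79033433e-06]
scene  bars [(0.4793, 0.3368, 0.0753, 0.0204, np.float32(16.8), 0.0485)]
 caddy [(0.4829, -0.185, 0.0782, 0.0433, np.float32(-1.2), 0.0584), (0.4869, -0.0844, 0.0857, 0.048, np.float32(-0.4), 0.0624)]
side  bars [(0.4722, 0.3352, 0.0714, 0.0249, np.float32(14.2), 0.0465)]
 caddy [(0.4835, -0.1865, 0.0952, 0.0434, np.float32(-0.4), 0.0566), (0.4816, -0.0878, 0.0912, 0.0487, np.float32(-0.7), 0.0603)]
wrist  bars [(0.4745, 0.34, 0.0729, 0.019, np.float32(17.1), 0.0476)]
 caddy []
```

View pics/e_wrist.png

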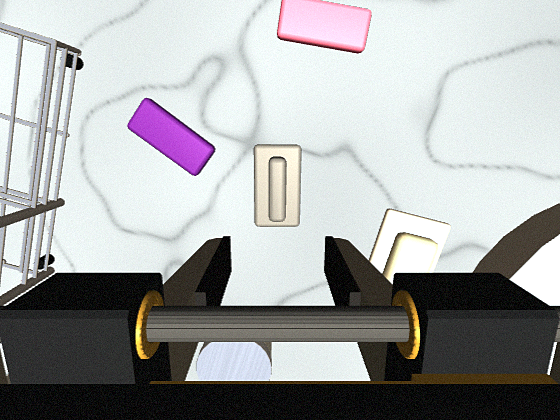

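Both tools lie flat in the tier. In this view the bar (277,188) is centred and aligned between the fingers, so I'll descend onto it with the tips just above the pad.

Call:
move_arm(
  deltas=[0,0,0.1,0,0,0,0,0,0.2,0,0,0,0,0,0.3,0,0,0,0,0,0.4,0,0,0,0,0,0.5,0,0,0,0,0,0.6,0,0,0,0,0,0.7,0,0,0,0,0,0.8,0,0,0,0,0,0.9,0,0,0,0,0,1,0,0,0],
)

```text
time_s: 87.23
eef_pos: [0.4752, 0.337, 0.1162]
ee_rot: [-0.151, 0.989, 0.0, -0.0]
wrist_force: [-0.3, 0.8, 0.3]
grip_width: 0.558
gripper_force: 0.0
```

Call:
move_arm(
  deltas=[0,0,0.1,0,0,0,0,0,0.2,0,0,0,0,0,0.3,0,0,0,0,0,0.4,0,0,0,0,0,0.5,0,0,0,0,0,0.59,0,0,0,0,0,0.66,0,0,0,0,0,0.71,0,0,0,0,0,0.75,0,0,0,0,0,0.77,0,0,0],
)

```text
time_s: 88.07
eef_pos: [0.4751, 0.337, 0.0244]
ee_rot: [-0.151, 0.989, -0.0, -0.0]
wrist_force: [-0.5, -0.7, 0.7]
grip_width: 0.561
gripper_force: 0.0
```

Call:
move_arm(
  deltas=[0,0,0,0,0,0,0,0,0,0,0,0,0,0,0,0,0,0,0,0,0,0,0,0,0,0,0,0,0,0,0,0,0,0,0,0,0,0,0,0,0,0,0,0,0,0,0,0,0,0,0,0,0,0,0,0,0,0,0,0],
  hand=0,
)

```text
time_s: 88.9
eef_pos: [0.4755, 0.3373, 0.0255]
ee_rot: [-0.151, 0.989, 0.0, 0.0]
wrist_force: [-0.8, 0.5, 3.9]
grip_width: 0.216
gripper_force: 30.0
```

Call:
move_arm(
  deltas=[0,0,0,0,0,0,0,0,0,0,0,0,0,0,-0.03,0,0,0,0,0,-0.08,0,0,0,0,0,-0.16,0,0,0,0,0,-0.26,0,0,0,0,0,-0.38,0,0,0,0,0,-0.51,0,0,0,0,0,-0.65,0,0,0,0,0,-0.8,0,0,0],
)

```text
time_s: 89.73
eef_pos: [0.4752, 0.337, 0.1226]
ee_rot: [-0.151, 0.989, 0.0, 0.0]
wrist_force: [0.4, 0.5, -0.2]
grip_width: 0.213
gripper_force: 30.0
```

Call:
move_arm(
  deltas=[0.014,-0.074,0,0,0,0.0192,0.027,-0.149,0,0,0,0.0384,0.041,-0.223,0,0,0,0.0576,0.055,-0.297,0,0,0,0.0768,0.069,-0.372,0,0,0,0.096,0.082,-0.446,0,0,0,0.1152,0.096,-0.52,0,0,0,0.1344,0.11,-0.594,0,0,0,0.1536,0.123,-0.669,0,0,0,0.1728,0.137,-0.743,0,0,0,0.192],
)

```text
time_s: 90.57
eef_pos: [0.4862, 0.2461, 0.121]
ee_rot: [0.001, 1.0, -0.0, -0.0]
wrist_force: [0.2, -0.2, -0.8]
grip_width: 0.213
gripper_force: 30.0
```

Call:
move_arm(
  deltas=[0,-0.097,0,0,0,0,0,-0.193,0,0,0,0,0,-0.29,0,0,0,0,0,-0.387,0,0,0,0,0,-0.483,0,0,0,0,0,-0.58,0,0,0,0,0,-0.677,0,0,0,0,0,-0.774,0,0,0,0,0,-0.87,0,0,0,0,0,-0.967,0,0,0,0],
)

```text
time_s: 91.4
eef_pos: [0.4862, 0.1298, 0.121]
ee_rot: [-0.0, 1.0, 0.0, 0.0]
wrist_force: [0.2, 0.4, -1.5]
grip_width: 0.212
gripper_force: 30.0
```

Call:
move_arm(
  deltas=[0,-0.097,0,0,0,0,0,-0.193,0,0,0,0,0,-0.29,0,0,0,0,0,-0.387,0,0,0,0,0,-0.483,0,0,0,0,0,-0.58,0,0,0,0,0,-0.677,0,0,0,0,0,-0.774,0,0,0,0,0,-0.87,0,0,0,0,0,-0.967,0,0,0,0],
)

```text
time_s: 92.23
eef_pos: [0.4862, 0.0138, 0.121]
ee_rot: [-0.0, 1.0, 0.0, 0.0]
wrist_force: [0.3, -0.2, -0.5]
grip_width: 0.215
gripper_force: 30.0
```

Call:
move_arm(
  deltas=[0,0,0.08,0,0,0,0,0,0.16,0,0,0,0,0,0.24,0,0,0,0,0,0.32,0,0,0,0,0,0.4,0,0,0,0,0,0.46,0,0,0,0,0,0.51,0,0,0,0,0,0.545,0,0,0,0,0,0.565,0,0,0,0,0,0.578,0,0,0],
)

```text
time_s: 93.07
eef_pos: [0.4863, 0.015, 0.0514]
ee_rot: [-0.0, 1.0, 0.0, 0.0]
wrist_force: [0.4, 0.2, -0.3]
grip_width: 0.215
gripper_force: 30.0
```

Call:
move_arm(
  deltas=[0,0,0.003,0,0,0,0,0,0.006,0,0,0,0,0,0.009,0,0,0,0,0,0.012,0,0,0,0,0,0.012,0,0,0,0,0,0.012,0,0,0,0,0,0.012,0,0,0,0,0,0.012,0,0,0,0,0,0.012,0,0,0,0,0,0.012,0,0,0],
)

```text
time_s: 93.9
eef_pos: [0.4865, 0.0149, 0.0505]
ee_rot: [-0.0, 1.0, -0.0, 0.0]
wrist_force: [0.6, -0.3, 1.7]
grip_width: 0.218
gripper_force: 30.0
```

Call:
move_arm(
  deltas=[0,0,0,0,0,0,0,0,0,0,0,0,0,0,0,0,0,0,0,0,0,0,0,0,0,0,0,0,0,0,0,0,-0.06,0,0,0,0,0,-0.18,0,0,0,0,0,-0.32,0,0,0,0,0,-0.48,0,0,0,0,0,-0.65,0,0,0],
  hand=0.4,
)

```text
time_s: 94.73
eef_pos: [0.4859, 0.015, 0.1292]
ee_rot: [-0.0, 1.0, 0.0, -0.0]
wrist_force: [-0.3, 1.1, -1.6]
grip_width: 0.398
gripper_force: 0.0
```

Call:
move_arm(
  deltas=[0.04,0,-0.1,0,0,0,0.08,0,-0.2,0,0,0,0.12,0,-0.3,0,0,0,0.16,0,-0.4,0,0,0,0.2,0,-0.5,0,0,0,0.24,0,-0.6,0,0,0,0.28,0,-0.7,0,0,0,0.32,0,-0.8,0,0,0,0.36,0,-0.9,0,0,0,0.4,0,-1,0,0,0],
)

```text
time_s: 95.57
eef_pos: [0.4379, 0.015, 0.2493]
ee_rot: [-0.0, 1.0, -0.0, 0.0]
wrist_force: [1.1, -0.6, -0.5]
grip_width: 0.4
gripper_force: 0.0
```

Call:
move_arm(
  deltas=[0.04,0.09,0,0,0,0,0.08,0.18,0,0,0,0,0.12,0.27,0,0,0,0,0.16,0.36,0,0,0,0,0.2,0.45,0,0,0,0,0.24,0.54,0,0,0,0,0.28,0.63,0,0,0,0,0.32,0.72,0,0,0,0,0.36,0.81,0,0,0,0,0.4,0.9,0,0,0,0],
)

```text
time_s: 96.4
eef_pos: [0.3892, 0.1243, 0.2476]
ee_rot: [-0.001, 1.0, 0.0, -0.001]
wrist_force: [0.1, -0.1, -0.4]
grip_width: 0.4
gripper_force: 0.0
```

Run:
```python
from h import *
from station import env
s=env.get_state();print(s["eef_pos"],s["time_s"],s["wrist_force"])
C={}
for n in("scene","side"):
    X,_=C[n]=snap(n,"f_"+n)
    print(n," caddy",rects(X,.04,.085,x=(.485,.065),y=(-.085,.155),amin=60))
    for nm,y,z in(("tall",-.128,(.215,.245)),("short",.043,(.178,.195)),("pump",-.0445,(.16,.2))):
        P=sel(X,(.623,.045),(y,.04),z);print(n,nm,len(P),cv2.minEnclosingCircle(P[:,:2].astype(np.float32)),P.mean(0))
im=cv2.imread("pics/f_scene.png")[110:260,160:345];im2=cv2.imread("pics/f_side.png")[150:360,190:420]
cv2.imwrite("pics/fin.png",np.hstack([cv2.resize(im,(400,324),interpolation=3),cv2.resize(im2,(355,324),interpolation=3)]))
```

```text
[0.38918982 0.12427939 0.24764854] 96.4 [ 0.05694932 -0.12557954 -0.40380746]
scene  caddy [(0.4901, 0.0149, 0.1002, 0.0554, np.float32(0.6), 0.0728), (0.4828, -0.1854, 0.0805, 0.0444, np.float32(1.1), 0.0581), (0.4859, -0.0844, 0.0838, 0.0475, np.float32(0.1), 0.0618)]
scene tall 376 ((0.6246840953826904, -0.12904202938079834), 0.03308134898543358) [ 0.63011899 -0.12415948  0.22883968]
scene short 420 ((0.6269360780715942, 0.04237891733646393), 0.03213638439774513) [0.62758194 0.04595278 0.18563865]
scene pump 291 ((0.6246557831764221, -0.03990199789404869), 0.029623761773109436) [ 0.63288178 -0.02407518  0.18000761]
side  caddy [(0.4838, -0.1867, 0.0954, 0.0427, np.float32(0.8), 0.0565), (0.4808, -0.0878, 0.0907, 0.0476, np.float32(0.4), 0.0604), (0.4836, 0.0126, 0.0997, 0.0564, np.float32(-0.0), 0.0709)]
side tall 575 ((0.6200334429740906, -0.13098213076591492), 0.032211363315582275) [ 0.61684385 -0.13374887  0.22770658]
side short 382 ((0.6192365288734436, 0.0428122952580452), 0.032872721552848816) [0.61930607 0.04021027 0.18358475]
side pump 261 ((0.6134008169174194, -0.048468396067619324), 0.02950844168663025) [ 0.60118317 -0.06164837  0.18080672]
```

View pics/fin.png

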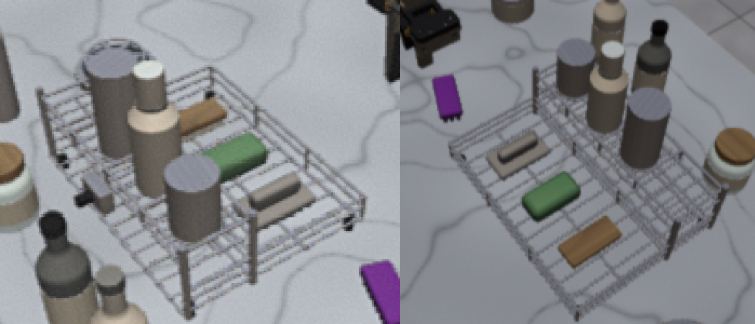

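Both crops show the short beaker in cell 1, the pump unmoved and the tall beaker in cell 3. The body brush, pumice and nail brush lie flat in the lower tier, and the arm is clear. I'll hand it in.

```bash
python3 -c "
from station import env
print(env.close_job())"
```

```text
the job is handed in; nothing more can be done
None
```

The job is handed in (verdict not shown): both beakers were rinsed fully pressed (tall first) and swapped, mouth-down, and the pumice, nail brush and body brush lie flat in the lower tier (no nail file was there), with the pump bottle unmoved.

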